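# Square up, count and mark a batch of fuse holders

### The arm

A 7-joint arm with a two-finger parallel gripper is mounted at the origin on a cart in front of the work surface, level with it; the furniture and walls round the work are solid. World frame = base frame: x ahead of the robot, y to its left, z up, the work surface at z = 0. Lengths are in m, angles in rad, forces in N, time in s.
With the tool pointing down it reaches from about 0.4 to 0.85 m from the base axis. Payload 4.5 kg.
Tool frame: the origin (TCP) lies midway between the tips of the shut fingers; the grasp point (between the pads) lies 19 mm behind it; z points along the fingers, y is the line along which they close (so a half turn about z gives the same grasp; the last joint's range is limited). The gripper opens to 88 mm and grips with 3 to 60 N. Pads are 18 mm wide; open, the fingers measure 123 mm over their backs; the gripper's body (75 mm by 187 mm) begins 45 mm behind the grasp point.
Start: joints at [-1.251, 0.689, -0.195, 1.565, 0.157, 0.902, -0.215], TCP at [0.176, 0.6, 0.239] pointing down, gripper open.
Joint ranges: [-3.01, 3.01], [-0.46, 2.08], [-1.47, 1.51], [0.13, 2.56], [-1, 4.14], [0.04, 2.09], [-2.66, 2.66]. Speed limits (rad/s): [2.57, 2.57, 3.14, 3.14, 3.14, 3.14, 3.14].

### API

Orientations are given as a unit quaternion [x, y, z, w].
In Python, from plant import r gives the robot as it stands. The module is installed in compiled form; this text tells all that it offers.
- The arm moves only by the tool step_arm, never from a script. Its argument "series" is a list of rows, each a list of 7 numbers: the shift along the world's x, y, z in mm, then the turn, a rotation vector about the world's x, y, z in rad, then the closure, from 0 (fully open) to 1 (shut). A call has 1 to 20 rows; each row shifts and turns the commanded pose from where the row before left it; what a row does not reach is not made up. A row lasts 1/10 s, in which the tool goes at most 50 mm and 8.59 degrees, less where a joint would pass 70% of its speed; a pose out of reach is approached as far as the arm can. A call is refused whole if a number of a shift passes 50 or a number of a turn 0.15, either way. A call with a gripper value outside its range is refused whole. The fingers move at their own pace and stop on an object; "force" is the grip in N (left out, the last holds). Time passes only in rows, so rows that do not move let the fingers close. It gives the time, the measured TCP pose, the force, the opening and the grip force at its end, in the units of the state.
- r.get_state(): the state, without advancing time (a new reading comes with each control period).
- r.snapshot(name): name is "scene" or "top" or "wrist"; returns (picture, depth): 384x512x3 uint8, blue, green, red; 384x512 float32, m along the optical axis (not along the pixel's ray), 0 where there is no reading.
- r.get_calibration(name): a dict with "intrinsics" (3x3 intrinsics, pixels), "dist_coeffs" ([k1, k2, p1, p2, k3] as OpenCV has them; the pictures are not rectified), "pose" (4x4, takes a point from camera to world coordinates). Camera axes: x right, y up, looking along -z (the intrinsics and any distortion apply to the point x, -y, -z); pixel columns grow to the right and rows downward; lengths in m; the calibration is good to about 2 mm. A picture is of the moment at which its call begins: read the wrist's pose just before it. get_calibration takes no time and is no camera call; for the wrist camera it gives the pose at the moment of the call.
- r.finish_job(): hands the job in; it is judged then, once.
The state is a dict: "clock": time; "q": joint angles; "qd": joint speeds; "joint_torque": joint torques, N m; "tool_pos": TCP position; "eef_rot": TCP orientation; "contact_force": force on the tool from outside, world axes, zero at the start; "moment": the same for the moment, N m; "opening": opening from 0.0 (shut) to 1.0 (fully open); "finger_force": force on a finger pad.
Only numpy, scipy, OpenCV 4.12 (cv2) and the standard library are available. Lean on these libraries where they do the work, as an engineer would, in place of code of your own. Each camera call takes 0.05 s, during which the arm holds its last target. There are 200 camera calls.

### The job

Line up all the loose fuse holders, fuse upward, as one tight straight row in the inside corner of the blue fence: side by side with no gaps, the first against the end stop and every holder with one short end flat against the long bar. When the row is finished, swing the red-knobbed lever of the batch counter all the way to its stop and let it spring back. Also stand the red plate upright on one of its thin edges inside the yellow square. Leave the row in order and do not disturb the other things on the table.

Things in the scene. Friction and masses are not known exactly. Their poses are not given: they have to be found in the camera images.
- fuse_holder_0: loose black blade fuse holder with an orange fuse on top, 20 wide (its x) x 45 long (its y) mm; body 18 mm tall, the fuse rises to 26 mm above a 6 x 20 mm patch in the middle; 50 g. Origin: centre of its underside, z up. Between 4 and 6 holders are present; absent ones read None
- fuse_holder_1: loose black blade fuse holder with an orange fuse on top, 20 wide (its x) x 45 long (its y) mm; body 18 mm tall, the fuse rises to 26 mm above a 6 x 20 mm patch in the middle; 50 g. Origin: centre of its underside, z up. Between 4 and 6 holders are present; absent ones read None
- fuse_holder_2: loose black blade fuse holder with an orange fuse on top, 20 wide (its x) x 45 long (its y) mm; body 18 mm tall, the fuse rises to 26 mm above a 6 x 20 mm patch in the middle; 50 g. Origin: centre of its underside, z up. Between 4 and 6 holders are present; absent ones read None
- fuse_holder_3: loose black blade fuse holder with an orange fuse on top, 20 wide (its x) x 45 long (its y) mm; body 18 mm tall, the fuse rises to 26 mm above a 6 x 20 mm patch in the middle; 50 g. Origin: centre of its underside, z up. Between 4 and 6 holders are present; absent ones read None
- fuse_holder_4: loose black blade fuse holder with an orange fuse on top, 20 wide (its x) x 45 long (its y) mm; body 18 mm tall, the fuse rises to 26 mm above a 6 x 20 mm patch in the middle; 50 g. Origin: centre of its underside, z up. Between 4 and 6 holders are present; absent ones read None
- fuse_holder_5: loose black blade fuse holder with an orange fuse on top, 20 wide (its x) x 45 long (its y) mm; body 18 mm tall, the fuse rises to 26 mm above a 6 x 20 mm patch in the middle; 50 g. Origin: centre of its underside, z up. Between 4 and 6 holders are present; absent ones read None
- fence: blue L-shaped fence fixed to the table, 16 mm high, bars 12 mm thick. Origin: the inner corner at table level. The long bar runs from there 150 mm along the fence's -y, its inner face being x = 0 (holders lie on the -x side, toward the robot); the end stop runs 40 mm along -x, its inner face being y = 0 (holders lie on the -y side). z up
- plate_spot (a point): centre of the square painted in yellow outline on the table, 80 x 80 mm, just outside the end stop (sides parallel to the fence); flat paint, fixed to the fence
- plate_centre (a point): middle of the red plate's volume
- batch_plate: loose red plastic plate with a white stripe on its face, 72 mm (its x) x 54 mm (its y) x 16 mm (its z), about 70 g, lying flat at the start. Origin: centre of the underside as it lies flat, so the middle of the plate is 8 mm up its z
- tally_counter: black batch counter, housing 78 x 52 mm and 45 mm high on a 104 x 66 mm steel base plate, fixed to the table; a lever with a red ball stands out of the slot in its top. Origin: centre of the underside; the lever swings in its x-z plane
- tally_lever (a joint): sprung advance lever, rad: 0 = home (leaning 0.5 rad from upright toward the counter's -x), 1.0 = stop (leaning 0.5 rad toward its +x). The spring resists with about 1 N at the ball at home and 3 N at the stop, and brings the lever back home when it is let go
- tally_knob (a point): centre of the red ball, 22 mm across, on the end of the lever (an 8 mm rod), 80 mm from the hinge; about 110 mm above the table at home, 120 mm half way
- tally_hinge (a point): the lever's hinge axis (along the counter's y), 40 mm above the table
- kapton_tape: bystander: roll of amber tape lying flat, 68 mm across, 16 mm high; origin centre of the underside
- terminal_strip: bystander: white screw terminal block 18 x 72 x 16 mm behind the fence; origin centre of the underside
- usb_charger: bystander: white plug-in charger 44 x 76 x 30 mm; origin at its underside
- screwdriver: bystander: red screwdriver 179 mm long at the back; origin at its underside
- marker: bystander: white marker pen with black cap, 132 mm long; origin at its underside

How it is judged:
By the outcome, as a careful person would: the job done as asked, in the order asked, and still so for the second after the job is handed in, with the robot touching nothing.
Of fuse_holder_0, fuse_holder_1, fuse_holder_2, fuse_holder_3, fuse_holder_4, fuse_holder_5 only 4 to 6 are there at a start; the rules pass over those that are not, and their reading is None.
At some moment in a run one of fuse_holder_0, fuse_holder_1, fuse_holder_2, fuse_holder_3, fuse_holder_4, fuse_holder_5 may be knocked a few centimetres aside while the robot is not near it.
It also fails if it takes over 210 s, if anything falls off the work surface, if the arm or the gripper's body presses on something with over 40 N, if the wrist force passes 120 N, or if a joint passes its speed limit or range.

## Working session

There is one attempt and no reset: what is moved stays moved. The work goes in short steps, Python scripts to look and compute and a tool call to move; the robot and the scene stay as the last step left them, time stands still between calls to the robot, and variables do not carry over. Pictures are saved under pics/ and viewed, at most 14 in all, crops included, and the job is handed in when it is done.

Besides the shell and the picture viewer there is one more tool, called after "Emit:" by a JSON object that holds its "op" and its "data", one argument or row to a line. step_arm: Moves the arm, as the interface text tells. Its arguments: {"type":"object","properties":{"series":{"type":"array"},"force":{"type":"number"}},"required":["series"]}

```bash
mkdir -p pics
cat > h.py <<'E'
import numpy as np, cv2, sys
from plant import r
def cam(n):
    c=r.get_calibration(n); im,d=r.snapshot(n)
    return c,im,d
def world(c,d):
    K=np.array(c["intrinsics"]);D=np.array(c["dist_coeffs"]);h,w=d.shape
    uv=np.stack(np.meshgrid(np.arange(w),np.arange(h)),-1).reshape(-1,1,2).astype(float)
    n=cv2.undistortPoints(uv,K,D).reshape(h,w,2)
    P=np.stack([n[...,0]*d,-n[...,1]*d,-d,np.ones_like(d)],-1)
    return (P@np.array(c["pose"]).T)[...,:3]
def proj(c,P):
    T=np.linalg.inv(np.array(c["pose"]));p=np.atleast_2d(P)@T[:3,:3].T+T[:3,3]
    p=p*[1,-1,-1]
    return cv2.projectPoints(p,np.zeros(3),np.zeros(3),np.array(c["intrinsics"]),np.array(c["dist_coeffs"]))[0].reshape(-1,2)
E
python3 - <<'E'
from h import *
for n in["top","scene"]:
    c,im,d=cam(n);cv2.imwrite(f"pics/{n}0.png",cv2.resize(im,(800,600)));np.savez(f"{n}0.npz",im=im,d=d,**{k:np.array(v) for k,v in c.items()})
    print(n,np.array(c["pose"]).round(3).tolist())
s=r.get_state();print(s["tool_pos"],s["eef_rot"],s["opening"],s["clock"])
E
```

```text
top [[0.02, 0.996, -0.084, 0.525], [-1.0, 0.022, 0.019, -0.02], [0.021, 0.084, 0.996, 1.295], [0.0, 0.0, 0.0, 1.0]]
scene [[0.702, 0.27, -0.66, -0.309], [-0.712, 0.289, -0.64, -0.916], [0.018, 0.919, 0.395, 0.642], [0.0, 0.0, 0.0, 1.0]]
[0.17607578 0.59909074 0.23798323] [ 1.42367330e-01  9.89813537e-01 -8.36958693e-04 -6.65908690e-05] 0.9988915005957247 0.1
```

View pics/top0.png

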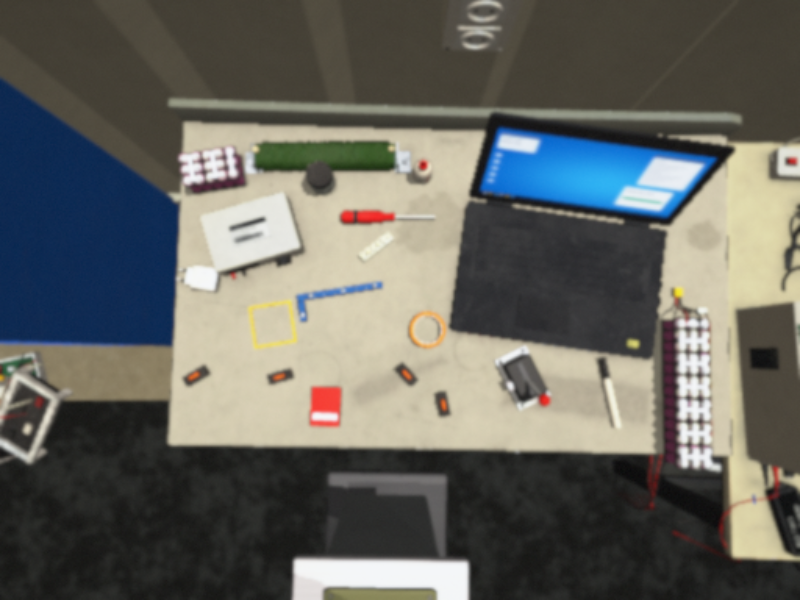

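View pics/scene0.png

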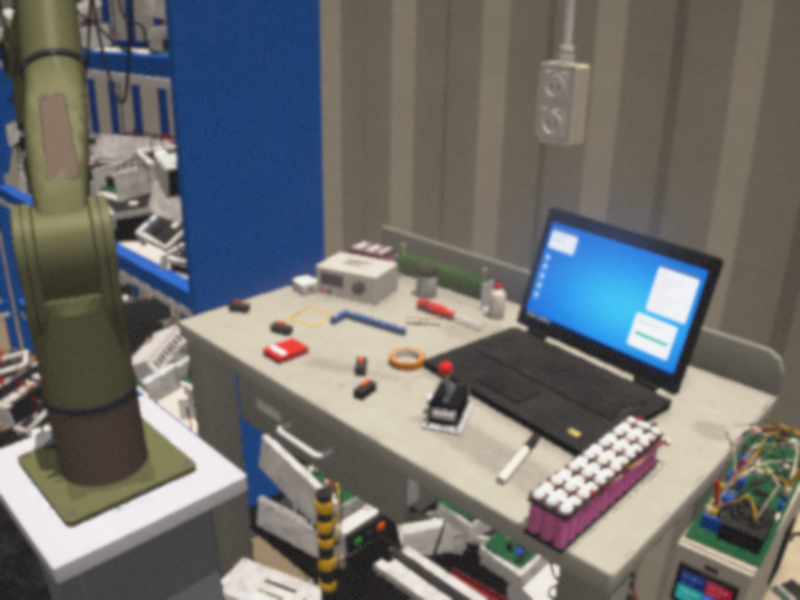

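The top view shows 4 holders at (196,375), (280,377), (405,374) and (442,404). It also shows the fence corner near (305,300), the plate (325,405), the yellow square (272,324), the counter (523,377) with its knob (545,400), and the tape (427,330).

Run:
```python
from h import *
z=np.load("top0.npz");im=z["im"];W=world({k:z[k] for k in("intrinsics","dist_coeffs","pose")},z["d"])
np.set_printoptions(precision=4,suppress=True)
hsv=cv2.cvtColor(im,cv2.COLOR_BGR2HSV)
tab=(W[...,0]>.2)&(W[...,0]<.75)&(np.abs(W[...,1])<.62)&(W[...,2]<.2)
def blobs(m,name,mn=8):
    n,l,s,c=cv2.connectedComponentsWithStats((m&tab).astype(np.uint8))
    for i in range(1,n):
        if s[i,4]<mn: continue
        P=W[l==i];rc=cv2.minAreaRect((P[:,:2]*1000).astype(np.float32))
        print(name,s[i,4],(c[i]*1.5625).round(0),"mean",P.mean(0),"zmax",P[:,2].max().round(3),"rect",np.array(rc[0]).round(1),np.array(rc[1]).round(1),round(rc[2],1))
H,S,V=hsv[...,0],hsv[...,1],hsv[...,2]
blobs((V<75),"dark",25)
blobs((H<18)&(S>150)&(V>120),"orange/red")
blobs((H>100)&(H<125)&(S>130)&(V>80),"blue")
blobs((H>22)&(H<35)&(S>110)&(V>120),"yellow")
blobs((H>170)&(S>150)&(V>100),"red2")
ta=(np.abs(W[...,0]-.4)<.05)&(np.abs(W[...,1]-.1)<.3)
print("table z",np.median(W[ta][:,2]))
```

```text
dark 8583 [560. 291.] mean [ 0.6514 -0.3238  0.0263] zmax 0.038 rect [ 660.9 -320.6] [380.8 218.2] 83.5
dark 43 [283. 259.] mean [0.6954 0.1897 0.0555] zmax 0.064 rect [694.6 190.3] [13.1 26.8] 18.5
dark 29 [242. 268.] mean [0.6782 0.2628 0.0506] zmax 0.063 rect [677.7 264.4] [ 1.6 53.8] 17.7
dark 586 [669. 393.] mean [ 0.4662 -0.5245  0.0252] zmax 0.067 rect [ 469.8 -529.4] [257.7  23.7] 0.2
dark 36 [509. 368.] mean [ 0.5064 -0.2285  0.041 ] zmax 0.048 rect [ 511.8 -231. ] [20.5 45.5] 64.1
dark 36 [602. 367.] mean [ 0.5103 -0.4069  0.0128] zmax 0.022 rect [ 511.1 -406.9] [29.8  6.2] 12.4
dark 59 [524. 393.] mean [ 0.4609 -0.2544  0.043 ] zmax 0.05 rect [ 462.4 -254.9] [24.5 23.3] 27.5
dark 1545 [383. 454.] mean [ 0.2148  0.0103 -0.8968] zmax -0.878 rect [215.5   0.4] [1238.9   31.4] 90.0
orange/red 8 [413. 320.] mean [ 0.5921 -0.0516  0.017 ] zmax 0.021 rect [592.9 -51.7] [ 3.  18.9] 54.4
orange/red 16 [413. 337.] mean [ 0.5599 -0.0511  0.0164] zmax 0.021 rect [561.4 -50.6] [36.6  6. ] 29.7
orange/red 23 [406. 374.] mean [ 0.4907 -0.0389  0.0223] zmax 0.029 rect [490.3 -39. ] [19.8 
[... 535 characters left out ...]
 [324. 423.] mean [0.3985 0.1092 0.0157] zmax 0.023 rect [398.4 109.5] [ 3.9 49.4] 0.6
blue 37 [358. 288.] mean [0.6495 0.0538 0.0164] zmax 0.022 rect [649.8  52.9] [ 6.3 44.7] 10.2
blue 34 [326. 293.] mean [0.6389 0.1128 0.0166] zmax 0.023 rect [638.8 112.5] [ 6.  42.1] 9.3
blue 36 [301. 301.] mean [0.6217 0.1591 0.0156] zmax 0.02 rect [620.  157.3] [26.6 15.1] 1.3
yellow 32 [677. 292.] mean [ 0.6567 -0.5513  0.0074] zmax 0.016 rect [ 656.9 -552.3] [18.2 15.8] 85.1
yellow 187 [272. 324.] mean [0.5799 0.2143 0.0005] zmax 0.009 rect [580.  215.3] [80.8 81.6] 10.2
yellow 21 [633. 343.] mean [ 0.5571 -0.4582  0.0289] zmax 0.034 rect [ 556.9 -457.1] [ 8.8 15.9] 0.6
table z 0.00012362897131001915
```

Emit:
{"op": "step_arm", "data": {
  "series": [
    [25,-36,14,0,0,-0.1,0],
    [25,-36,14,0,0,-0.1,0],
    [25,-36,14,0,0,-0.1,0],
    [25,-36,14,0,0,-0.1,0],
    [25,-36,14,0,0,-0.1,0],
    [25,-36,14,0,0,-0.1,0],
    [25,-36,14,0,0,-0.1,0],
    [25,-36,14,0,0,-0.1,0],
    [25,-36,14,0,0,-0.1,0],
    [25,-36,14,0,0,-0.1,0],
    [25,-36,14,0,0,-0.1,0],
    [25,-36,14,0,0,0,0],
    [0,0,0,0,0,0,0],
    [0,0,0,0,0,0,0]
  ]
}}

```text
clock: 1.5
tool_pos: [0.4763, 0.167, 0.4066]
eef_rot: [0.64, 0.769, -0.0, -0.0]
contact_force: [-0.8, 0.4, -0.2]
opening: 0.997
finger_force: 0.0
```

Run:
```python
from h import *
c,im,d=cam("wrist");cv2.imwrite("pics/w1.png",cv2.resize(im,(800,600)));s=r.get_state()
np.savez("w1.npz",im=im,d=d,**{k:np.array(v) for k,v in c.items()})
print(np.array(c["pose"]).round(3).tolist(),s["tool_pos"],s["eef_rot"],s["q"],s["clock"])
```

```text
[[0.983, -0.174, -0.052, 0.463], [0.182, 0.942, 0.283, 0.24], [-0.001, -0.288, 0.958, 0.553], [0.0, 0.0, 0.0, 1.0]] [0.47543255 0.16830751 0.40619804] [ 6.38490868e-01  7.69629010e-01 -3.29639902e-04 -7.00473344e-04] [-0.52942296  0.34582538  0.14452921  1.66610052 -0.05491409  1.13481128
 -0.18434718] 1.55
```

View pics/w1.png

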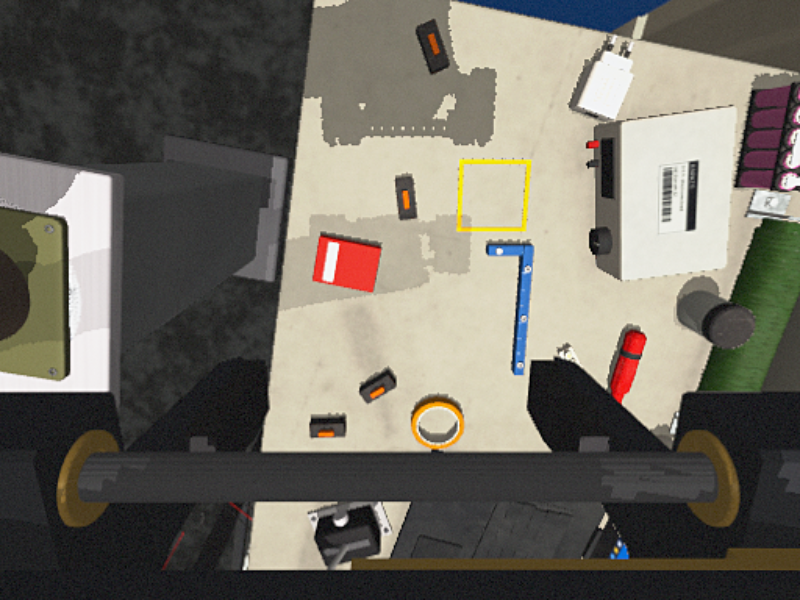

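The wrist view shows the four holders at (435,45), (405,197), (378,385) and (327,427). It also has the fence corner (522,255), the yellow square, the plate (347,262), the tape (438,423) and the counter at the bottom.

```bash
cat > seg.py <<'E'
from h import *
np.set_printoptions(precision=4,suppress=True)
def seg(im,d,c,extra=True):
    W=world(c,d)
    hsv=cv2.cvtColor(im,cv2.COLOR_BGR2HSV);H,S,V=hsv[...,0].astype(int),hsv[...,1],hsv[...,2]
    tab=(W[...,0]>.3)&(W[...,0]<.7)&(np.abs(W[...,1])<.62)&(W[...,2]<.14)&(W[...,2]>-.01)
    def blobs(m,name,mn=15):
        n,l,s,cc=cv2.connectedComponentsWithStats((m&tab).astype(np.uint8))
        for i in range(1,n):
            if s[i,4]<mn: continue
            P=W[l==i];zt=np.median(P[:,2]);Q=P
            rc=cv2.minAreaRect((Q[:,:2]*1000).astype(np.float32));w,h=rc[1]
            ang=rc[2] if w>=h else rc[2]+90
            print(name,s[i,4],(cc[i]*1.5625).round(0),"zmed",zt.round(4),"ctr",np.array(rc[0]).round(1),"size",round(max(w,h),1),round(min(w,h),1),"long",round((ang+90)%180-90,1))
    blobs((H>5)&(H<18)&(S>150)&(V>120)&(W[...,2]>.018)&(W[...,2]<.034),"orange")
    blobs((V<90)&(S<120)&(W[...,2]>.012)&(W[...,2]<.024),"body",40)
    if extra:
        blobs((H>100)&(H<125)&(S>130)&(V>60)&(W[...,2]>.012),"blue")
        blobs((H>22)&(H<35)&(S>110)&(V>120)&(W[...,2]<.01),"yellow")
        plate=(((H>172)|(H<5))&(S>140)|((S<50)&(V>200)))&(W[...,2]>.011)&(W[...,2]<.022)
        blobs(plate,"plate",100)
    return W
E
python3 - <<'E'
from seg import *
z=np.load("w1.npz");seg(z["im"],z["d"],{k:z[k] for k in("intrinsics","dist_coeffs","pose")})
E
```

```text
orange 48 [433.  43.] zmed 0.026 ctr [478.2 350.4] size 18.3 5.5 long -57.8
orange 40 [405. 199.] zmed 0.0259 ctr [479.5 196.8] size 17.4 6.5 long -72.9
orange 30 [377. 392.] zmed 0.0262 ctr [487.6 -39. ] size 20.2 8.2 long 58.9
orange 34 [326. 433.] zmed 0.0257 ctr [ 435.9 -109.3] size 17.7 12.3 long 11.7
body 331 [432.  45.] zmed 0.0177 ctr [478.3 350.3] size 44.9 19.6 long -57.5
body 223 [405. 197.] zmed 0.018 ctr [479.6 196.8] size 44.7 19.0 long -73.2
body 168 [378. 386.] zmed 0.0179 ctr [488.7 -36.8] size 43.8 19.3 long 44.4
body 159 [327. 427.] zmed 0.0179 ctr [ 435.2 -105.2] size 43.9 19.1 long 14.1
body 1018 [443. 524.] zmed 0.0232 ctr [ 609.4 -227.4] size 135.3 94.4 long 9.1
body 69 [366. 515.] zmed 0.0186 ctr [ 511.9 -231. ] size 52.0 21.4 long -29.8
blue 209 [515. 252.] zmed 0.0159 ctr [609.4 152.1] size 50.9 29.4 long 9.9
blue 352 [522. 321.] zmed 0.0158 ctr [643.9  75.9] size 129.6 11.5 long -79.5
yellow 503 [494. 193.] zmed 0.0004 ctr [577.3 216.1] size 80.6 78.6 long 10.5
plate 1141 [346. 263.] zmed 0.016 ctr [426.3 111.2] size 71.3 53.8 long -1.2
```

Emit:
{"op": "step_arm", "data": {
  "series": [
    [0,3,-34,0,0,-0.146,0.4],
    [0,3,-34,0,0,-0.146,0.4],
    [0,3,-34,0,0,-0.146,0.4],
    [0,3,-34,0,0,-0.146,0.4],
    [0,3,-34,0,0,-0.146,0.4],
    [1,3,-34,0,0,-0.146,0.4],
    [1,3,-34,0,0,-0.146,0.4],
    [1,3,-34,0,0,-0.146,0.4],
    [1,3,-34,0,0,-0.146,0.4],
    [0,1,-30,0,0,-0.146,0.4],
    [0,0,0,0,0,0,0.4],
    [0,0,0,0,0,0,0.4],
    [0,0,0,0,0,0,0.4]
  ]
}}

```text
clock: 2.85
tool_pos: [0.4806, 0.1965, 0.072]
eef_rot: [0.989, 0.149, 0.001, -0.0]
contact_force: [0.1, -0.2, -0.1]
opening: 0.603
finger_force: 0.0
```

Run:
```python
from seg import *
c,im,d=cam("wrist");cv2.imwrite("pics/w2.png",cv2.resize(im,(800,600)));s=r.get_state()
print(s["tool_pos"],s["eef_rot"],s["q"][6]);seg(im,d,c)
```

```text
[0.4808 0.1964 0.0723] [ 0.9889  0.1486  0.0012 -0.0005] -1.1340900384115853
orange 282 [ 30. 235.] zmed 0.0261 ctr [476.8 353.6] size 24.9 5.9 long -57.2
orange 217 [397. 337.] zmed 0.0261 ctr [478.4 196.4] size 19.2 9.3 long -72.6
body 1641 [ 56. 230.] zmed 0.0177 ctr [478.8 350.4] size 45.7 19.9 long -57.8
body 1420 [398. 325.] zmed 0.0179 ctr [480.5 196.5] size 44.8 19.7 long -72.4
blue 3509 [662.  33.] zmed 0.0159 ctr [615.3 125.3] size 90.3 44.1 long -73.0
yellow 3084 [427. 107.] zmed 0.0006 ctr [577.  216.2] size 80.7 80.7 long -79.6
plate 126 [579.  92.] zmed 0.0186 ctr [594.5 158.7] size 7.0 6.9 long 57.8
plate 822 [503. 515.] zmed 0.016 ctr [401.  114.2] size 49.2 20.5 long 89.4
```

View pics/w2.png

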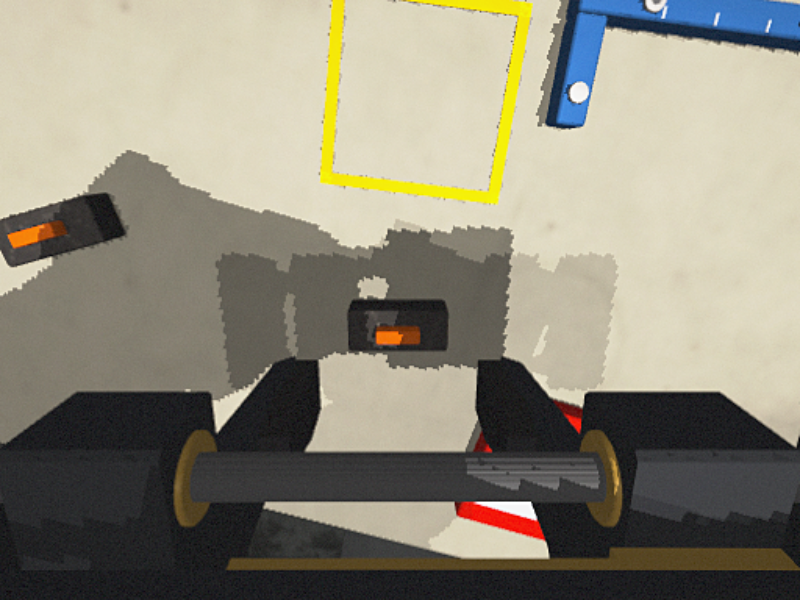

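The holder sits centred between the fingers at about (397,328), and the fence end stop is at (580,70). Descending to grip the fuse ends.

Emit:
{"op": "step_arm", "data": {
  "series": [
    [0,0,-26,0,0,0,0.4],
    [0,0,-26,0,0,0,0.4],
    [0,0,0,0,0,0,0.5],
    [0,0,0,0,0,0,0.8],
    [0,0,0,0,0,0,1],
    [0,0,0,0,0,0,1],
    [0,0,0,0,0,0,1],
    [0,0,0,0,0,0,1]
  ],
  "force": 20
}}

```text
clock: 3.7
tool_pos: [0.4809, 0.196, 0.0198]
eef_rot: [0.989, 0.147, 0.001, -0.0]
contact_force: [-0.4, -0.9, 7.8]
opening: 0.203
finger_force: 20.0
```

Emit:
{"op": "step_arm", "data": {
  "series": [
    [0,0,20,0,0,0,1],
    [0,0,40,0,0,0,1],
    [11,-7,10,0,0,0.1456,1],
    [11,-7,0,0,0,0.1456,1],
    [11,-7,0,0,0,0.1456,1],
    [11,-7,0,0,0,0.1456,1],
    [11,-7,0,0,0,0.1456,1],
    [11,-7,0,0,0,0.1456,1],
    [11,-7,0,0,0,0.1456,1],
    [11,-7,0,0,0,0.1456,1],
    [11,-7,0,0,0,0.1456,1],
    [10,-3,0,0,0,0.1456,1],
    [0,0,0,0,0,0,1],
    [0,0,0,0,0,0,1]
  ]
}}

```text
clock: 5.1
tool_pos: [0.5886, 0.1297, 0.0887]
eef_rot: [0.642, 0.767, -0.0, -0.0]
contact_force: [-0.2, 0.6, -0.9]
opening: 0.204
finger_force: 20.0
```

```bash
cat > fence.py <<'E'
from seg import *
def fence(W,im,th=None):
    hsv=cv2.cvtColor(im,cv2.COLOR_BGR2HSV);H,S,V=[hsv[...,i].astype(int) for i in range(3)]
    m=(H>100)&(H<125)&(S>110)&(V>40)&(np.abs(W[...,2]-.016)<.002)&(W[...,0]>.55)&(W[...,0]<.7)&(W[...,1]>-.05)&(W[...,1]<.18)
    P=W[m][:,:2]*1000
    for it in range(4):
        t=np.radians(10.3 if it==0 else th);R=np.array([[np.cos(t),np.sin(t)],[-np.sin(t),np.cos(t)]]);F=P@R.T
        lb=F[F[:,1]<np.percentile(F[:,1],99)-25]   # long bar points
        if it==0: th=10.3
        x0,x1=np.percentile(lb[:,0],[1,99]); 
        k=np.polyfit(lb[:,1],lb[:,0],1)[0]; th=th-np.degrees(k)*0.9
    es=F[F[:,0]<x0-4]
    print("fence th",th,"long bar xf",x0,x1,"end stop yf",np.percentile(es[:,1],[1,99]),"xf min",es[:,0].min(),"n",len(lb),len(es))
E
python3 - <<'E'
from fence import *
z=np.load("w1.npz");fence(world({k:z[k] for k in("intrinsics","dist_coeffs","pose")},z["d"]),z["im"])
c,im,d=cam("wrist");cv2.imwrite("pics/w3.png",cv2.resize(im,(800,600)));s=r.get_state()
print(s["tool_pos"],s["eef_rot"],s["contact_force"],s["opening"]);W=seg(im,d,c);fence(W,im)
E
```

```text
fence th 10.333548069449208 long bar xf 641.4555765718442 652.7312553472926 end stop yf [45.6199 54.9518] xf min 601.4670718296577 n 356 101
[0.5882 0.13   0.0886] [ 0.6412  0.7673 -0.0004 -0.0005] [ 0.2702  0.4777 -0.0874] 0.20290801533633396
body 284 [660.  27.] zmed 0.0215 ctr [670.5 269.4] size 12.6 8.6 long 25.9
blue 2074 [471. 295.] zmed 0.0159 ctr [614.3 129.3] size 77.6 50.6 long -79.6
yellow 25 [320.  33.] zmed 0.0005 ctr [533.3 247.4] size 4.3 2.6 long 10.9
yellow 21 [490.  36.] zmed 0.0013 ctr [606.7 259.2] size 4.1 3.6 long 18.6
yellow 22 [486. 205.] zmed 0.0007 ctr [621.8 187.7] size 6.0 1.7 long -78.6
yellow 15 [330. 209.] zmed 0.0004 ctr [548.  172.4] size 4.9 2.9 long 63.5
plate 5994 [ 68. 293.] zmed 0.016 ctr [431.1 111.1] size 64.9 54.6 long -0.6
fence th 11.846240883085152 long bar xf 641.5109559351847 653.0846970715813 end stop yf [27.5181 39.3127] xf min 603.1674328366499 n 766 647
```

View pics/w3.png

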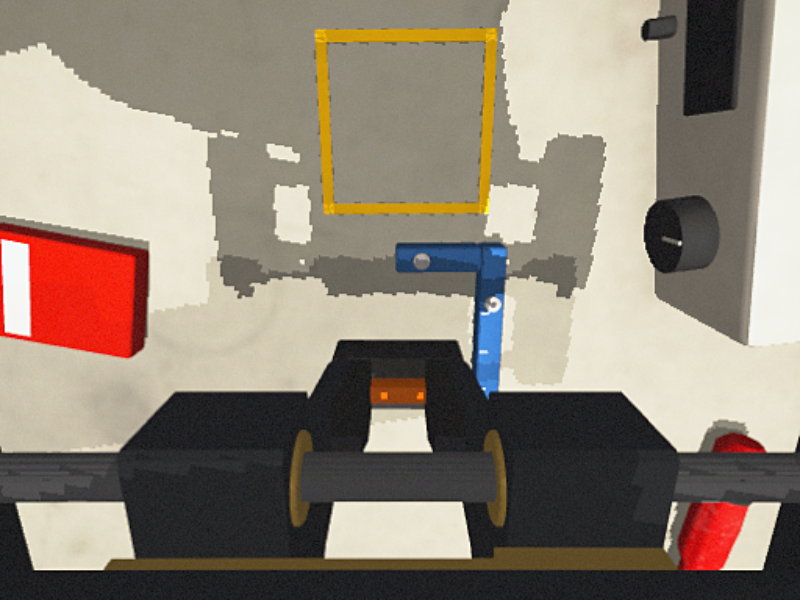

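The holder is held straight at (398,390), and the fence corner is at (480,270). Next I measure the fence at a fixed yaw and the held holder.

Run:
```python
from seg import *
c,im,d=cam("wrist");W=world(c,d);s=r.get_state()
hsv=cv2.cvtColor(im,cv2.COLOR_BGR2HSV);H,S,V=[hsv[...,i].astype(int) for i in range(3)]
t=np.radians(10.33);R=np.array([[np.cos(t),np.sin(t)],[-np.sin(t),np.cos(t)]])
m=(H>100)&(H<125)&(S>110)&(V>40)&(np.abs(W[...,2]-.016)<.002)&(W[...,0]>.55)&(W[...,0]<.7)
F=W[m][:,:2]@R.T*1000
es=F[F[:,0]<635];print("end stop yf",np.percentile(es[:,1],[1,5,50,95,99]),"xf",es[:,0].min())
lb=F[F[:,1]<30];print("bar xf",np.percentile(lb[:,0],[1,5,50,95,99]),len(lb))
tp=np.array(s["tool_pos"]);print("tcp f",R@tp[:2]*1000)
m=(H>5)&(H<18)&(S>150)&(np.abs(W[...,2]-tp[2])<.02);F=W[m]*1000;F[:,:2]=F[:,:2]@R.T;print("orange",F.min(0),F.max(0),np.median(F,0))
m=(V<90)&(S<100)&(W[...,2]<tp[2])&(W[...,2]>tp[2]-.022);n=im.shape;yy,xx=np.where(m);k=(yy>200)&(yy<270)&(xx>200)&(xx<310)
F=W[yy[k],xx[k]]*1000;F[:,:2]=F[:,:2]@R.T;print("body",len(F),np.percentile(F,[1,50,99],axis=0))
```

```text
end stop yf [43.811  44.531  50.1324 55.1762 55.6461] xf 601.9111542620911
bar xf [641.6341 642.0088 647.4214 652.4231 652.9576] 745
tcp f [602.0337  22.6215]
orange [593.3251  18.9922  87.2772] [614.0725  32.1728  96.646 ] [602.0533  23.7737  94.5533]
body 1388 [[581.2052  12.8979  71.437 ]
 [602.0477  31.5789  84.6434]
 [623.1469  32.3797  88.1089]]
```

Emit:
{"op": "step_arm", "data": {
  "series": [
    [7,6,-10,0,0,0,1],
    [6.4,5.8,-25,0,0,0,1],
    [0,0,-23,0,0,0,1],
    [0,0,-7,0,0,0,1],
    [0,0,-2.5,0,0,0,1],
    [0,0,0,0,0,0,1],
    [0,0,0,0,0,0,1]
  ]
}}

```text
clock: 5.9
tool_pos: [0.6039, 0.1441, 0.0318]
eef_rot: [0.64, 0.768, 0.003, 0.001]
contact_force: [-23.6, -3.2, 83.4]
opening: 0.203
finger_force: 66.6
```

Emit:
{"op": "step_arm", "data": {
  "series": [
    [0,0,15,0,0,0,1],
    [-2,-2,30,0,0,0,1],
    [-8,-8,20,0,0,0,1],
    [0,0,0,0,0,0,1],
    [0,0,0,0,0,0,1]
  ]
}}

```text
clock: 6.4
tool_pos: [0.5926, 0.1322, 0.0857]
eef_rot: [0.64, 0.768, 0.0, -0.0]
contact_force: [0.3, -0.2, -1.7]
opening: 0.201
finger_force: 23.2
```

Run:
```python
from seg import *
c,im,d=cam("wrist");cv2.imwrite("pics/w4.png",cv2.resize(im[60:360,60:460],(800,600)));s=r.get_state()
print(s["tool_pos"],s["eef_rot"],s["contact_force"],s["opening"])
```

```text
[0.5923 0.1323 0.0851] [ 0.6402  0.7682 -0.0003 -0.0004] [-1.0372  0.2056 -0.418 ] 0.20392725188221192
```

View pics/w4.png

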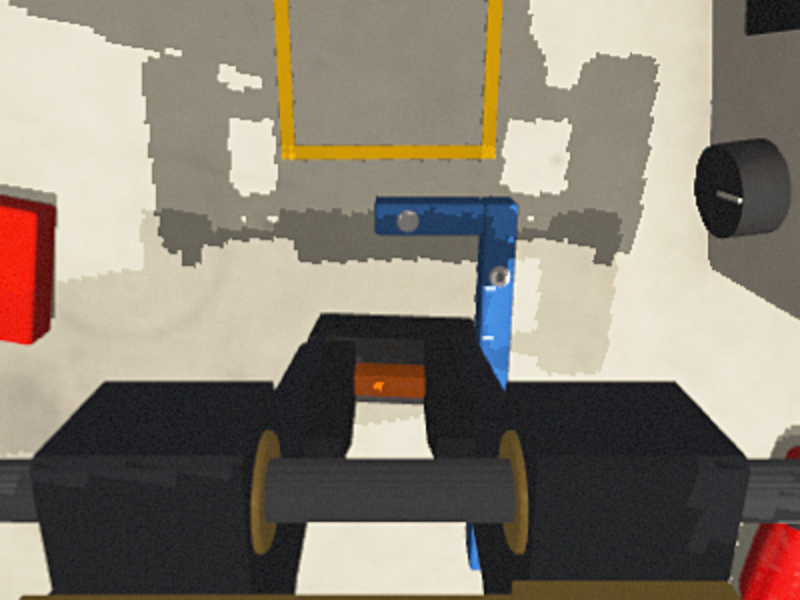

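The holder is still held straight at (390,380), so I check what the gripper body could have hit, using the height map from the first view.

Run:
```python
from seg import *
t=np.radians(10.33);R=np.array([[np.cos(t),np.sin(t)],[-np.sin(t),np.cos(t)]])
for f in("w1","top0"):
    z=np.load(f+".npz");W=world({k:z[k] for k in("intrinsics","dist_coeffs","pose")},z["d"]);F=W[...,:2]@R.T*1000;Z=W[...,2]*1000
    for a in range(640,760,15):
        print(a,[ (lambda q: round(float(np.percentile(q,95))) if len(q) else -1)(Z[(F[...,0]>a)&(F[...,0]<a+15)&(F[...,1]>b)&(F[...,1]<b+20)&(Z<200)]) for b in range(-110,150,20)])
```

```text
640 [18, 18, 18, 18, 17, 18, 18, 18, 16, 2, 2, 2, 2]
655 [2, 1, 2, 2, 2, 1, 1, 1, 2, 2, 2, 2, 2]
670 [1, 1, 2, 1, 1, 1, 2, 2, 1, 1, 2, 2, 2]
685 [1, 9, 2, 1, 2, 1, 1, 2, 2, 1, 1, 2, 2]
700 [-1, 17, 1, 1, 2, 1, 1, 1, 57, 55, 1, 59, 70]
715 [11, 11, 2, 2, 2, 1, 2, 72, 74, 74, 74, 75, 75]
730 [1, 2, 1, 1, 2, 1, 70, 75, 75, 75, 75, 75, 75]
745 [1, 1, 2, 1, 1, 2, 1, 75, 75, 75, 76, 76, 76]
640 [20, 19, 19, 21, 19, 20, 21, 19, 16, 4, 4, 4, 4]
655 [9, 11, 13, 13, 11, 12, 12, 16, 7, 4, 5, 4, 4]
670 [4, 5, 3, 4, 4, 5, 6, 4, 4, 5, 4, 3, 5]
685 [4, 3, 5, 6, 4, 5, 4, 4, 5, 5, 6, 4, 4]
700 [16, 18, 4, 6, 3, 5, 5, 5, 59, 51, 4, 4, 62]
715 [17, 12, 5, 4, 4, 4, 3, 67, 72, 74, 77, 76, 77]
730 [8, 6, 3, 5, 6, 5, 74, 78, 78, 76, 79, 79, 78]
745 [5, 5, 4, 4, 5, 5, 70, 76, 77, 78, 77, 77, 77]
```

Run:
```python
from seg import *
t=np.radians(10.33);R=np.array([[np.cos(t),np.sin(t)],[-np.sin(t),np.cos(t)]])
c,im,d=cam("wrist");W=world(c,d);s=r.get_state();tp=np.array(s["tool_pos"])
F=(W-tp)*1000;F[...,:2]=F[...,:2]@R.T
for v in range(180,380,15):
    row=F[v];m=d[v]>0
    print(v,[tuple(int(x) for x in F[v,u]) if m[u] else None for u in (100,150,180,200,220,236,250,265,280,300,330,360,400)])
m=(F[...,2]>5)&(d>0);P=F[m];print(P.min(0),P.max(0))
```

```text
180 [(-120, 13, -85), (-80, 13, -83), (-57, 13, -84), (-42, 13, -84), (-26, 13, -84), (-14, 13, -84), (-3, 14, -83), (8, 13, -85), (20, 14, -83), (35, 14, -81), (59, 13, -85), (82, 13, -85), (113, 14, -83)]
195 [(-122, 1, -85), (-82, 1, -83), (-58, 1, -84), (-42, 1, -84), (-26, 1, -84), (-14, 1, -84), (-3, 1, -84), (8, 1, -83), (20, 1, -85), (35, 3, -77), (60, 1, -85), (83, 1, -84), (115, 1, -84)]
210 [(-123, -11, -84), (-84, -11, -85), (-59, -11, -85), (-43, -11, -84), (-27, -11, -85), (-14, -11, -85), (-3, -11, -84), (8, -11, -85), (20, -11, -84), (35, -7, -74), (60, -10, -84), (85, -11, -84), (117, -11, -85)]
225 [(-126, -24, -85), (-84, -24, -84), (-60, -24, -84), (-44, -24, -84), (-18, 9, -5), (-9, 9, -5), (-1, 9, -5), (6, 9, -6), (14, 9, -6), (35, -18, -71), (62, -24, -85), (86, -24, -84), (119, -24, -85)]
240 [(-128, -38, -85), (-85, -37, -83), (-61, -37, -84), (-44, -37, -84), (-15, 10, 14), (-8, 8, 10), (-1, 2, -1), (6, 2, -1), (12, 9, 11), (22, 10, 14), (62, -37, -84), (87, -37, -84), (120, -37, -84)]
255 [(-129, -51, -84), (-27, 33, 72), (-19, 34, 72), (-22, 10, 29), (-14,
[... 1031 characters left out ...]
, 55), (17, 24, 88), (24, 23, 88), (34, 23, 87)]
345 [(-35, 19, 88), (-24, 19, 88), (-17, 18, 87), (-15, 3, 71), (-31, -145, -85), (-16, -144, -84), (-3, -144, -84), (10, -144, -85), (24, -145, -85), (42, -144, -84), (17, 20, 89), (25, 19, 88), (34, 19, 88)]
360 [(-34, 17, 90), (-22, 18, 91), (-16, 18, 91), (-11, 17, 91), (-7, 18, 91), (-3, 17, 90), (0, 17, 91), (2, 18, 91), (6, 17, 90), (10, 17, 90), (17, 17, 90), (24, 18, 91), (33, 18, 91)]
375 [(-29, 22, 99), (-19, 23, 100), (-13, 23, 100), (-10, 23, 99), (-6, 23, 99), (-3, 24, 100), (0, 24, 100), (2, 23, 100), (5, 23, 100), (9, 23, 100), (15, 22, 99), (20, 23, 100), (28, 24, 100)]
[-79.0062 -10.4909   5.0113] [ 79.5477  35.4543 102.9096]
```

Emit:
{"op": "step_arm", "data": {
  "series": [
    [4,6,-10,0,0,0,1],
    [0,0,-15,0,0,0,1],
    [0,0,-15,0,0,0,1],
    [0,0,-12,0,0,0,1],
    [0,0,-7,0,0,0,1],
    [0,0,-4,0,0,0,1],
    [0,0,0,0,0,0,1],
    [0,0,0,0,0,0,1]
  ]
}}

```text
clock: 7.3
tool_pos: [0.5969, 0.1375, 0.0236]
eef_rot: [0.64, 0.768, 0.0, 0.0]
contact_force: [0.1, 0.1, -0.4]
opening: 0.2
finger_force: 23.2
```

Emit:
{"op": "step_arm", "data": {
  "series": [
    [0,0,-3.2,0,0,0,1],
    [0,0,0,0,0,0,1],
    [1.97,0.36,0,0,0,0,1],
    [1.97,0.36,0,0,0,0,1],
    [1.5,0.3,0,0,0,0,1],
    [1,0.18,0,0,0,0,1],
    [1,0.18,0,0,0,0,1],
    [0,0,0,0,0,0,1]
  ]
}}

```text
clock: 8.1
tool_pos: [0.6018, 0.1384, 0.0203]
eef_rot: [0.64, 0.768, -0.002, -0.001]
contact_force: [-4.3, -1.1, 6.2]
opening: 0.211
finger_force: 19.7
```

Emit:
{"op": "step_arm", "data": {
  "series": [
    [-0.36,1.97,0,0,0,0,1],
    [-0.36,1.97,0,0,0,0,1],
    [-0.2,0.98,0,0,0,0,1],
    [-0.2,0.98,0,0,0,0,1],
    [-0.2,0.98,0,0,0,0,1],
    [0,0,0,0,0,0,1]
  ]
}}

```text
clock: 8.7
tool_pos: [0.6024, 0.1425, 0.0206]
eef_rot: [0.641, 0.768, -0.002, 0.001]
contact_force: [-1.3, -4.9, 5.8]
opening: 0.207
finger_force: 20.9
```

Emit:
{"op": "step_arm", "data": {
  "series": [
    [0,0,0,0,0,0,0.7],
    [0,0,0,0,0,0,0.7],
    [0,0,2,0,0,0,0.6],
    [0,0,20,0,0,0,0.6],
    [-15,-40,25,0,0,0,0.4],
    [0,-40,20,0,0,0,0.4],
    [0,0,0,0,0,0,0.4],
    [0,0,0,0,0,0,0.4]
  ]
}}

```text
clock: 9.5
tool_pos: [0.5884, 0.0648, 0.0877]
eef_rot: [0.641, 0.767, 0.001, 0.001]
contact_force: [0.0, 0.4, 0.1]
opening: 0.601
finger_force: 0.0
```

```bash
cat > look.py <<'E'
from seg import *
t=np.radians(10.33);R=np.array([[np.cos(t),np.sin(t)],[-np.sin(t),np.cos(t)]])
def row():
    c,im,d=cam("wrist");W=seg(im,d,c,False);s=r.get_state()
    hsv=cv2.cvtColor(im,cv2.COLOR_BGR2HSV);H,S,V=[hsv[...,i].astype(int) for i in range(3)]
    F=W*1000;F[...,:2]=F[...,:2]@R.T
    m=(H>100)&(H<125)&(S>110)&(V>40)&(np.abs(F[...,2]-16)<2)&(W[...,0]>.55)&(W[...,0]<.7)
    f=F[m];es=f[f[:,0]<635];lb=f[f[:,1]<25]
    if len(es)>30: print("stop yf",np.percentile(es[:,1],[2,98]))
    if len(lb)>30: print("bar xf",np.percentile(lb[:,0],[2,98]))
    reg=(F[...,0]>580)&(F[...,0]<645)&(F[...,1]>-70)&(F[...,1]<50)
    m=reg&(V<90)&(S<120)&(np.abs(F[...,2]-17.5)<2.5);f=F[m]
    n,l,st,cc=cv2.connectedComponentsWithStats((reg&(H>5)&(H<18)&(S>150)&(np.abs(F[...,2]-26)<1.2)).astype(np.uint8))
    for i in range(1,n):
        if st[i,4]>20: 
            P=F[l==i][:,:2];print("fuse",P.mean(0),P.min(0),P.max(0),cv2.minAreaRect(P.astype(np.float32)))
    if len(f)>30: print("row body xf",np.percentile(f[:,0],[1,99]),"yf",np.percentile(f[:,1],[1,99]),cv2.minAreaRect(f[:,:2].astype(np.float32)))
    print("tcp",s["tool_pos"],"f",R@np.array(s["tool_pos"][:2])*1000,"rot",s["eef_rot"],s["clock"])
    return im
E
python3 - <<'E'
from look import *
row()
E
```

```text
orange 271 [464. 160.] zmed 0.0261 ctr [603.3 140.8] size 18.5 5.7 long 10.2
body 1676 [461. 159.] zmed 0.0178 ctr [603.8 141. ] size 45.2 20.0 long 11.7
stop yf [43.5573 54.7643]
bar xf [641.6357 652.8325]
fuse [618.4187  30.5242] [609.4966  27.5382] [627.9689  33.2204] ((618.7321166992188, 30.366287231445312), (5.673849105834961, 18.479984283447266), 89.88331604003906)
row body xf [596.8051 640.7955] yf [20.6802 40.2701] ((633.2001342773438, 13.731098175048828), (45.191429138183594, 85.99388122558594), 40.6020393371582)
tcp [0.588  0.0666 0.0872] f [590.384  -39.8836] rot [ 0.6402  0.7682  0.0007 -0.0002] 9.55
```

Emit:
{"op": "step_arm", "data": {
  "series": [
    [-25,-26,0,0,0,0.13,0.4],
    [-25,-26,0,0,0,0.13,0.4],
    [-25,-26,-3,0,0,0.13,0.4],
    [-25,-26,-4,0,0,0.13,0.4],
    [0,0,0,0,0,0,0.4],
    [0,0,0,0,0,0,0.4],
    [0,0,0,0,0,0,0.4]
  ]
}}

```text
clock: 10.25
tool_pos: [0.4893, -0.036, 0.0799]
eef_rot: [0.42, 0.907, 0.001, 0.0]
contact_force: [0.4, -0.6, 0.0]
opening: 0.602
finger_force: 0.0
```

Run:
```python
from look import *
row()
```

```text
orange 223 [391. 331.] zmed 0.026 ctr [489.  -39.6] size 19.4 9.3 long 40.5
orange 212 [205. 368.] zmed 0.0262 ctr [ 434.4 -109.7] size 20.9 11.9 long 15.5
body 1314 [392. 320.] zmed 0.0178 ctr [487.9 -38. ] size 44.9 20.2 long 43.8
body 1221 [214. 355.] zmed 0.0178 ctr [ 434.8 -106.4] size 44.5 20.8 long 13.2
body 674 [415. 544.] zmed 0.0195 ctr [ 579.1 -127.6] size 51.4 24.6 long 40.1
bar xf [640.6741 652.3615]
tcp [ 0.4893 -0.036   0.0799] f [ 474.8666 -123.1861] rot [0.4203 0.9074 0.0011 0.0005] 10.3
```

Emit:
{"op": "step_arm", "data": {
  "series": [
    [-1.4,-2,-20,0,0,0.05,0.4],
    [0,0,-25,0,0,0,0.4],
    [0,0,-14,0,0,0,0.4],
    [0,0,0,0,0,0,0.5],
    [0,0,0,0,0,0,0.8],
    [0,0,0,0,0,0,1],
    [0,0,0,0,0,0,1],
    [0,0,0,0,0,0,1],
    [0,0,0,0,0,0,1]
  ]
}}

```text
clock: 11.2
tool_pos: [0.487, -0.0401, 0.0217]
eef_rot: [0.399, 0.917, 0.001, 0.001]
contact_force: [0.5, 0.8, 5.1]
opening: 0.201
finger_force: 20.0
```

Emit:
{"op": "step_arm", "data": {
  "series": [
    [0,0,20,0,0,0,1],
    [0,0,40,0,0,0,1],
    [19,26,0,0,0,-0.095,1],
    [19,26,0,0,0,-0.095,1],
    [19,26,0,0,0,-0.095,1],
    [19,26,0,0,0,-0.095,1],
    [19,26,0,0,0,-0.095,1],
    [19,25.7,0,0,0,-0.095,1],
    [0,0,0,0,0,0,1],
    [0,0,0,0,0,0,1],
    [0,0,0,0,0,0,1]
  ]
}}

```text
clock: 12.3
tool_pos: [0.5992, 0.1137, 0.0808]
eef_rot: [0.641, 0.768, -0.001, -0.0]
contact_force: [-0.2, -0.2, -1.2]
opening: 0.2
finger_force: 20.0
```

```bash
cat > held.py <<'E'
from look import *
def held():
    c,im,d=cam("wrist");W=world(c,d);s=r.get_state();tp=np.array(s["tool_pos"])
    hsv=cv2.cvtColor(im,cv2.COLOR_BGR2HSV);H,S,V=[hsv[...,i].astype(int) for i in range(3)]
    F=(W-tp)*1000;F[...,:2]=F[...,:2]@R.T
    m=(d>0)&(V<90)&(np.hypot(F[...,0],F[...,1])<30)&(F[...,2]<-.5)&(F[...,2]>-24)
    P=F[m];top=P[P[:,2]>np.percentile(P[:,2],99)-2.2]
    print("held body rel tcp: min",np.percentile(P,1,axis=0),"max",np.percentile(P,99,axis=0),len(P))
    side=P[P[:,1]>np.percentile(P[:,1],60)];k=np.polyfit(P[:,0],P[:,1],1)
    m=(H>5)&(H<18)&(S>150)&(np.hypot(F[...,0],F[...,1])<25)&(np.abs(F[...,2])<12);Q=F[m];print("fuse",Q.min(0),Q.max(0))
    q=s["eef_rot"];print("tcp",tp*1000,"f",R@tp[:2]*1000,"tooly deg",(2*np.degrees(np.arctan2(q[1],q[0]))-90+90)%180-90,s["clock"])
    return im
E
python3 - <<'E'
from held import *
held();row()
E
```

```text
held body rel tcp: min [-21.4609  -8.2336 -18.6843] max [21.3555 11.2503 -2.6774] 1569
fuse [-8.8802 -7.3311 -5.585 ] [9.1619 5.4908 7.8175]
tcp [599.3208 113.4616  80.8738] f [609.9522   4.1539] tooly deg 10.294866173835246 12.35
orange 255 [417. 270.] zmed 0.0261 ctr [603.4 141.2] size 18.3 6.2 long 10.5
body 1505 [417. 263.] zmed 0.0178 ctr [603.4 141.1] size 45.1 20.3 long 11.3
stop yf [43.8082 55.5107]
bar xf [641.717  652.7617]
fuse [618.8219  30.7534] [609.8051  27.6305] [628.0601  33.5693] ((618.9295654296875, 30.594329833984375), (18.256059646606445, 5.933966636657715), 0.07393109798431396)
row body xf [597.0397 640.8043] yf [21.0238 40.6448] ((619.9931640625, 30.843215942382812), (47.204952239990234, 20.252588272094727), 1.7373672723770142)
tcp [0.5995 0.1136 0.0809] f [610.1521   4.2668] rot [ 0.6409  0.7676 -0.0009 -0.0001] 12.4
```

Emit:
{"op": "step_arm", "data": {
  "series": [
    [0,0,-20,0,0,0,1],
    [0,0,-20,0,0,0,1],
    [0,0,-12,0,0,0,1],
    [0,0,-6,0,0,0,1],
    [0,0,0,0,0,0,1],
    [1.97,0.36,0,0,0,0,1],
    [1.97,0.36,0,0,0,0,1],
    [1.97,0.36,0,0,0,0,1],
    [1,0.18,0,0,0,0,1],
    [1,0.18,0,0,0,0,1],
    [1,0.18,0,0,0,0,1],
    [0,0,0,0,0,0,1]
  ]
}}

```text
clock: 13.6
tool_pos: [0.608, 0.1169, 0.0228]
eef_rot: [0.64, 0.768, -0.001, -0.001]
contact_force: [-3.4, -0.3, 1.2]
opening: 0.198
finger_force: 20.0
```

Emit:
{"op": "step_arm", "data": {
  "series": [
    [-0.36,1.97,0,0,0,0,1],
    [-0.36,1.97,0,0,0,0,1],
    [-0.36,1.97,0,0,0,0,1],
    [-0.36,1.97,0,0,0,0,1],
    [-0.2,0.98,0,0,0,0,1],
    [-0.2,0.98,0,0,0,0,1],
    [-0.2,0.98,0,0,0,0,1],
    [0,0,0,0,0,0,1],
    [0,0,0,0,0,0,1]
  ]
}}

```text
clock: 14.5
tool_pos: [0.6066, 0.1248, 0.0234]
eef_rot: [0.641, 0.768, -0.002, 0.001]
contact_force: [-4.8, -5.4, 5.4]
opening: 0.203
finger_force: 20.0
```

Emit:
{"op": "step_arm", "data": {
  "series": [
    [0,0,0,0,0,0,0.7],
    [0,0,0,0,0,0,0.7],
    [0,0,2,0,0,0,0.6],
    [0,0,20,0,0,0,0.6],
    [-15,-40,25,0,0,0,0.4],
    [0,-40,20,0,0,0,0.4],
    [0,0,0,0,0,0,0.4],
    [0,0,0,0,0,0,0.4]
  ]
}}

```text
clock: 15.3
tool_pos: [0.5935, 0.0471, 0.091]
eef_rot: [0.641, 0.767, 0.001, 0.001]
contact_force: [0.4, 1.0, 0.7]
opening: 0.602
finger_force: 0.0
```

Run:
```python
from look import *
row()
```

```text
orange 283 [460. 109.] zmed 0.0261 ctr [602.9 142.6] size 18.7 6.0 long 6.8
orange 252 [458. 172.] zmed 0.026 ctr [607.5 118. ] size 19.0 5.3 long 10.2
body 1781 [457. 111.] zmed 0.0179 ctr [603.3 142.7] size 45.4 20.0 long 9.3
body 1601 [456. 171.] zmed 0.0179 ctr [608. 118.] size 45.3 19.7 long 10.3
stop yf [43.5562 54.4566]
bar xf [641.7413 652.8067]
fuse [618.8297  32.0996] [609.3263  29.1114] [628.2354  35.2461] ((618.8177490234375, 32.177913665771484), (5.959646701812744, 18.9291934967041), 88.83905792236328)
fuse [618.6345   7.2089] [609.3029   4.5987] [628.1379   9.8409] ((618.7232666015625, 7.2194414138793945), (5.229957580566406, 18.835073471069336), 89.87857818603516)
row body xf [596.6826 640.688 ] yf [-2.6172 41.5946] ((620.3076782226562, 8.288082122802734), (82.62445831298828, 47.61163330078125), 89.90454864501953)
tcp [0.5929 0.0489 0.0903] f [592.0616 -58.1771] rot [0.6402 0.7682 0.0011 0.0001] 15.35
```

Emit:
{"op": "step_arm", "data": {
  "series": [
    [-32,-31,-2,0,0,0,0.4],
    [-32,-31,-2,0,0,0,0.4],
    [-32,-31,-2,0,0,0,0.4],
    [-32,-31,-2,0,0,0,0.4],
    [-30,-31,-2,0,0,0.03,0.4],
    [0,0,0,0,0,0,0.4],
    [0,0,0,0,0,0,0.4],
    [0,0,0,0,0,0,0.4]
  ]
}}

```text
clock: 16.15
tool_pos: [0.4362, -0.1051, 0.0798]
eef_rot: [0.627, 0.779, 0.001, 0.0]
contact_force: [0.1, -0.1, -0.3]
opening: 0.601
finger_force: 0.0
```

Run:
```python
from look import *
row()
```

```text
orange 221 [393. 332.] zmed 0.026 ctr [ 434.9 -108.7] size 18.3 9.5 long 13.9
body 1255 [392. 322.] zmed 0.0179 ctr [ 434.2 -106.8] size 44.2 20.1 long 12.9
body 361 [459. 546.] zmed 0.0179 ctr [ 494.  -222.1] size 36.5 10.3 long 12.9
tcp [ 0.4361 -0.1051  0.0798] f [ 410.1907 -181.6222] rot [0.6274 0.7787 0.0012 0.0004] 16.2
```

Emit:
{"op": "step_arm", "data": {
  "series": [
    [-2,-1.5,-20,0,0,0.01,0.4],
    [0,0,-25,0,0,0,0.4],
    [0,0,-14.5,0,0,0,0.4],
    [0,0,0,0,0,0,0.5],
    [0,0,0,0,0,0,0.8],
    [0,0,0,0,0,0,1],
    [0,0,0,0,0,0,1],
    [0,0,0,0,0,0,1],
    [0,0,0,0,0,0,1]
  ]
}}

```text
clock: 17.1
tool_pos: [0.4356, -0.1097, 0.0293]
eef_rot: [0.625, 0.781, -0.001, -0.003]
contact_force: [-0.2, 1.1, -1.2]
opening: 0.077
finger_force: 0.0
```

Run:
```python
from look import *
im=row();cv2.imwrite("pics/w5.png",cv2.resize(im,(800,600)));s=r.get_state();print(s["opening"],s["contact_force"],s["finger_force"])
```

```text
orange 160 [397. 371.] zmed 0.026 ctr [ 435.2 -106.7] size 7.0 6.3 long 12.8
body 1395 [395. 346.] zmed 0.0178 ctr [ 434. -104.] size 45.7 16.4 long 16.4
body 42 [398. 384.] zmed 0.0179 ctr [ 437.  -115.2] size 7.5 2.2 long 16.6
body 2143 [722. 538.] zmed 0.0232 ctr [ 576.1 -152.9] size 43.3 34.7 long -77.1
tcp [ 0.4355 -0.1097  0.0292] f [ 408.7841 -185.9696] rot [ 0.6248  0.7808 -0.0015 -0.003 ] 17.15
0.03496924042923267 [-0.1135  0.0491 -0.1278] 0.0
```

View pics/w5.png

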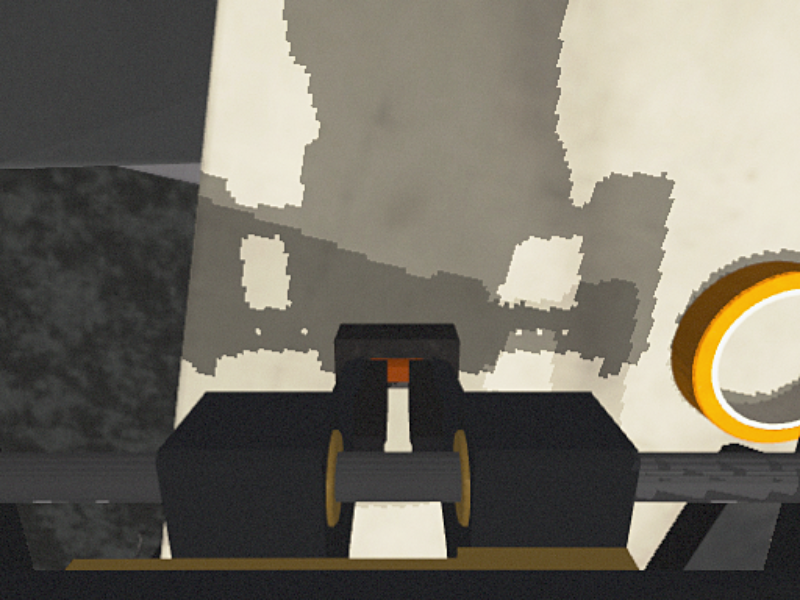

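The fingers closed above the fuse at (397,371) because the descent stopped at z=29 mm. I'll reopen and go lower in small steps.

Emit:
{"op": "step_arm", "data": {
  "series": [
    [0,0,5,0,0,0,0.4],
    [-1,3,0,0,0,0,0.4],
    [0,0,0,0,0,0,0.4],
    [0,0,0,0,0,0,0.4],
    [0,0,-5,0,0,0,0.4],
    [0,0,-4,0,0,0,0.4],
    [0,0,0,0,0,0,0.4]
  ]
}}

```text
clock: 17.85
tool_pos: [0.4345, -0.1068, 0.0262]
eef_rot: [0.624, 0.781, -0.002, -0.004]
contact_force: [-0.2, -0.1, -0.2]
opening: 0.598
finger_force: 0.0
```

Run:
```python
from look import *
row();s=r.get_state();print(s["q"].round(3),s["contact_force"])
```

```text
orange 433 [398. 383.] zmed 0.0259 ctr [ 434.7 -106.7] size 18.7 6.7 long 13.4
body 2212 [397. 367.] zmed 0.0179 ctr [ 434.5 -106.8] size 44.8 20.5 long 12.0
tcp [ 0.4345 -0.1068  0.0263] f [ 408.3131 -182.9338] rot [ 0.6244  0.7811 -0.0021 -0.0039] 17.9
[ 0.164  0.898 -0.042  2.222  0.814  0.045 -0.454] [ 0.2292 -0.0248 -0.5869]
```

Emit:
{"op": "step_arm", "data": {
  "series": [
    [0,0,8,0,0,0,0.4],
    [0,0,0,0.018,0.073,0,0.4],
    [0,0,0,0.018,0.073,0,0.45],
    [0,0,0,0,0,0,0.45],
    [0,0,-6,0,0,0,0.45],
    [0,0,-5,0,0,0,0.45],
    [0,0,0,0,0,0,0.45]
  ]
}}

```text
clock: 18.6
tool_pos: [0.4332, -0.1065, 0.023]
eef_rot: [0.622, 0.779, -0.035, -0.072]
contact_force: [-0.4, 0.2, -0.9]
opening: 0.555
finger_force: 0.0
```

Run:
```python
from look import *
row();s=r.get_state();print(s["q"].round(3),s["contact_force"])
```

```text
orange 446 [401. 389.] zmed 0.026 ctr [ 435.4 -108.5] size 18.5 9.6 long 14.8
body 2487 [409. 375.] zmed 0.0179 ctr [ 441.1 -105.4] size 58.0 21.9 long 14.8
tcp [ 0.4335 -0.1065  0.0232] f [ 407.421  -182.4766] rot [ 0.6222  0.7788 -0.0344 -0.0722] 18.65
[ 0.375  0.943 -0.376  2.07   0.734  0.432 -0.365] [ 0.0848 -0.1578 -0.4757]
```

Emit:
{"op": "step_arm", "data": {
  "series": [
    [0.5,0,1,-0.022,-0.088,0,0.45],
    [0,0,0,0,0,0,0.45],
    [0,0,-3,0,0,0,0.45],
    [0,0,0,0,0,0,0.45]
  ]
}}

```text
clock: 19.05
tool_pos: [0.4358, -0.1065, 0.0212]
eef_rot: [0.624, 0.781, -0.015, -0.031]
contact_force: [0.4, 0.1, 0.4]
opening: 0.551
finger_force: 0.0
```

Emit:
{"op": "step_arm", "data": {
  "series": [
    [-1,0,-0.8,0,0,0,0.5],
    [0,0,0,0,0,0,0.8],
    [0,0,0,0,0,0,1],
    [0,0,0,0,0,0,1],
    [0,0,0,0,0,0,1],
    [0,0,0,0,0,0,1]
  ],
  "force": 25
}}

```text
clock: 19.65
tool_pos: [0.4341, -0.1068, 0.0207]
eef_rot: [0.624, 0.78, -0.015, -0.031]
contact_force: [-0.3, 0.0, -0.9]
opening: 0.201
finger_force: 25.0
```

Emit:
{"op": "step_arm", "data": {
  "series": [
    [0,0,15,0,0,0,1],
    [0,0,45,0,0,0,1],
    [24,28,0,0,0,-0.01,1],
    [24,28,0,0,0,-0.01,1],
    [24,28,0,0,0,-0.01,1],
    [24,28,0,0,0,-0.01,1],
    [24,28,0,0,0,0,1],
    [24,28,0,0,0,0,1],
    [24,28,0,0,0,0,1],
    [0,0,0,0,0,0,1],
    [0,0,0,0,0,0,1],
    [0,0,0,0,0,0,1]
  ]
}}

```text
clock: 20.85
tool_pos: [0.601, 0.0874, 0.0802]
eef_rot: [0.64, 0.767, -0.016, -0.031]
contact_force: [-0.9, -0.3, -0.7]
opening: 0.199
finger_force: 25.0
```

Run:
```python
from held import *
held();row()
```

```text
held body rel tcp: min [-20.8105  -9.4144 -17.4992] max [21.4059 10.1132 -1.4889] 1412
fuse [-15.5085  -7.7695  -5.1547] [ 9.0088  9.1993 11.46  ]
tcp [601.0765  87.2069  80.3534] f [606.9716 -21.9901] tooly deg 10.303032605935812 20.9
orange 270 [434. 209.] zmed 0.0261 ctr [602.9 142.5] size 19.1 6.6 long 10.9
orange 248 [432. 267.] zmed 0.026 ctr [607.7 117.4] size 18.9 7.8 long 10.0
body 1671 [434. 206.] zmed 0.0179 ctr [603.2 142.8] size 44.8 20.1 long 9.3
body 1542 [433. 262.] zmed 0.0179 ctr [607.5 118.2] size 44.9 20.2 long 9.7
stop yf [43.8612 54.8312]
bar xf [641.7524 652.8297]
fuse [619.0008  32.3496] [609.9881  29.4102] [628.2717  35.3327] ((619.1287841796875, 32.3799934387207), (18.27766990661621, 5.917743682861328), 0.10741127282381058)
fuse [618.9089   7.5161] [609.5158   4.0808] [628.3441  10.4262] ((618.9037475585938, 7.467440605163574), (6.1857171058654785, 18.817941665649414), 87.96537780761719)
row body xf [596.729  640.8091] yf [-2.1941 41.9699] ((619.3182373046875, 6.171672821044922), (46.15089416503906, 74.15447998046875), 1.9876902103424072)
tcp [0.6013 0.0873 0.0805] f [607.175  -21.9022] rot [ 0.6404  0.7673 -0.0151 -0.0309] 20.95
```

Emit:
{"op": "step_arm", "data": {
  "series": [
    [-0.9,4.9,-20,0,0,0,1],
    [0,0,-20,0,0,0,1],
    [0,0,-12,0,0,0,1],
    [0,0,-6.5,0,0,0,1],
    [0,0,0,0,0,0,1],
    [2.95,0.54,0,0,0,0,1],
    [2.95,0.54,0,0,0,0,1],
    [2.95,0.54,0,0,0,0,1],
    [1,0.18,0,0,0,0,1],
    [1,0.18,0,0,0,0,1],
    [1,0.18,0,0,0,0,1],
    [1,0.18,0,0,0,0,1],
    [0,0,0,0,0,0,1]
  ]
}}

```text
clock: 22.25
tool_pos: [0.6118, 0.096, 0.0219]
eef_rot: [0.64, 0.768, -0.016, -0.032]
contact_force: [-5.2, 0.0, 2.7]
opening: 0.197
finger_force: 25.0
```

Emit:
{"op": "step_arm", "data": {
  "series": [
    [0,0,0,0,0,0,0.7],
    [0,0,0,0,0,0,0.7],
    [0,0,2,0,0,0,0.6],
    [0,0,20,0,0,0,0.6],
    [-20,40,25,0,0,0,0.4],
    [-20,40,20,-0.016,-0.067,0,0.4],
    [-20,40,0,0,0,-0.13,0.4],
    [-20,40,0,0,0,-0.13,0.4],
    [-20,40,0,0,0,-0.13,0.4],
    [-20,40,0,0,0,-0.13,0.4],
    [-15,15,0,0,0,-0.13,0.4],
    [0,0,0,0,0,-0.13,0.4],
    [0,0,0,0,0,-0.13,0.4],
    [0,0,0,0,0,-0.13,0.4],
    [0,0,-10,0,0,-0.13,0.4],
    [0,0,0,0,0,0,0.4],
    [0,0,0,0,0,0,0.4]
  ]
}}

```text
clock: 23.95
tool_pos: [0.4797, 0.3509, 0.0788]
eef_rot: [0.957, 0.289, 0.001, 0.001]
contact_force: [0.2, -0.8, -0.3]
opening: 0.598
finger_force: 0.0
```

Run:
```python
from look import *
row();s=r.get_state();print(s["q"].round(2))
```

```text
orange 240 [396. 331.] zmed 0.026 ctr [478.7 351.3] size 18.3 6.3 long -55.4
body 1374 [396. 321.] zmed 0.0178 ctr [478.9 351. ] size 44.9 20.2 long -57.7
tcp [0.4798 0.3509 0.0789] f [534.9759 259.1584] rot [0.9575 0.2883 0.0014 0.0004] 24.0
[-0.66  0.87 -0.08  1.78  0.13  0.49 -1.82]
```

Emit:
{"op": "step_arm", "data": {
  "series": [
    [-0.9,0,-20,0,0,-0.02,0.4],
    [0,0,-25,0,0,0,0.4],
    [0,0,-13.5,0,0,0,0.4],
    [0,0,0,0,0,0,0.5],
    [0,0,0,0,0,0,0.8],
    [0,0,0,0,0,0,1],
    [0,0,0,0,0,0,1],
    [0,0,0,0,0,0,1],
    [0,0,0,0,0,0,1]
  ]
}}

```text
clock: 24.9
tool_pos: [0.4792, 0.3509, 0.0209]
eef_rot: [0.961, 0.277, 0.002, 0.0]
contact_force: [-0.7, 0.5, 4.2]
opening: 0.197
finger_force: 25.0
```

Emit:
{"op": "step_arm", "data": {
  "series": [
    [0,0,15,0,0,0,1],
    [0,0,45,0,0,0,1],
    [14,-31.5,0,0,0,0.132,1],
    [14,-31.5,0,0,0,0.132,1],
    [14,-31.5,0,0,0,0.132,1],
    [14,-31.5,0,0,0,0.132,1],
    [14,-31.5,0,0,0,0.132,1],
    [14,-31.5,0,0,0,0.132,1],
    [14,-31.5,0,0,0,0.132,1],
    [14,-31.5,0,0,0,0.132,1],
    [14,-31,0,0,0,0.132,1],
    [0,0,0,0,0,0,1],
    [0,0,0,0,0,0,1],
    [0,0,0,0,0,0,1]
  ]
}}

```text
clock: 26.3
tool_pos: [0.6042, 0.0691, 0.0807]
eef_rot: [0.641, 0.768, 0.002, -0.0]
contact_force: [-0.6, 0.2, 0.1]
opening: 0.2
finger_force: 25.0
```

Run:
```python
from held import *
held();row()
```

```text
held body rel tcp: min [-21.233   -9.726  -18.2506] max [21.178   9.6485 -1.8162] 1461
fuse [-8.5887 -4.1134 -2.3963] [8.962  3.3471 8.6687]
tcp [604.1596  69.5738  80.647 ] f [606.8427 -39.8902] tooly deg 10.38250578966931 26.35
orange 271 [426. 161.] zmed 0.026 ctr [603.  142.7] size 18.0 5.7 long 8.2
orange 268 [425. 223.] zmed 0.026 ctr [607.4 117.8] size 18.5 7.0 long 12.0
orange 235 [425. 275.] zmed 0.0261 ctr [611.8  95.9] size 17.7 5.7 long 10.7
body 1788 [425. 160.] zmed 0.0179 ctr [603.4 142.8] size 44.8 19.8 long 10.4
body 1644 [424. 219.] zmed 0.0179 ctr [607.7 118.1] size 44.9 20.1 long 9.5
body 1507 [424. 269.] zmed 0.0179 ctr [612.   95.8] size 44.5 20.7 long 9.7
stop yf [43.4713 54.9686]
bar xf [641.7814 652.8381]
fuse [618.8941  32.3513] [609.962   29.1576] [628.2807  35.2486] ((619.0464477539062, 32.33009338378906), (5.8145012855529785, 18.32804298400879), 87.86425018310547)
fuse [618.586    7.3124] [609.4544   4.2596] [627.9723  10.3332] ((618.7153930664062, 7.301044464111328), (6.050292015075684, 18.523530960083008), 89.8831787109375)
fuse [619.334  -15.3852] [610.2041 -18.1738] [628.5236 -12.4438] ((619.3717651367188, -15.292669296264648), (18.312061309814453, 5.712290287017822), 0.3885878920555115)
row body xf [596.9652 640.7799] yf [-25.3109  41.5297] ((619.9234619140625, 10.017557144165039), (47.27740478515625, 79.7494125366211), 1.0523266792297363)
tcp [0.6041 0.0695 0.0805] f [606.8274 -39.915 ] rot [ 0.6401  0.7683  0.0015 -0.0003] 26.4
```

Emit:
{"op": "step_arm", "data": {
  "series": [
    [0,0,-20,0,0,0,1],
    [0,0,-20,0,0,0,1],
    [0,0,-12,0,0,0,1],
    [0,0,-7,0,0,0,1],
    [0,0,0,0,0,0,1],
    [2.95,0.54,0,0,0,0,1],
    [2.95,0.54,0,0,0,0,1],
    [2.95,0.54,0,0,0,0,1],
    [1,0.18,0,0,0,0,1],
    [1,0.18,0,0,0,0,1],
    [1,0.18,0,0,0,0,1],
    [1,0.18,0,0,0,0,1],
    [0,0,0,0,0,0,1]
  ]
}}

```text
clock: 27.7
tool_pos: [0.6166, 0.0695, 0.0209]
eef_rot: [0.641, 0.768, 0.0, -0.001]
contact_force: [-2.9, -0.9, 1.1]
opening: 0.202
finger_force: 25.0
```

Emit:
{"op": "step_arm", "data": {
  "series": [
    [0,0,0,0,0,0,0.7],
    [0,0,0,0,0,0,0.7],
    [0,0,2,0,0,0,0.6],
    [0,0,20,0,0,0,0.6],
    [4,-38,10,0,0,0,1],
    [0,0,0,0,0,0,1],
    [0,0,0,0,0,0,1],
    [0,0,-20,0,0,0,1],
    [0,0,-15,0,0,0,1],
    [0,0,-9,0,0,0,1],
    [0,0,0,0,0,0,1]
  ]
}}

```text
clock: 28.8
tool_pos: [0.6202, 0.0323, 0.0074]
eef_rot: [0.641, 0.768, 0.0, -0.001]
contact_force: [-0.8, 0.1, 0.1]
opening: 0.009
finger_force: 0.0
```

Emit:
{"op": "step_arm", "data": {
  "series": [
    [-0.54,2.95,0,0,0,0,1],
    [-0.54,2.95,0,0,0,0,1],
    [-0.54,2.95,0,0,0,0,1],
    [-0.54,2.95,0,0,0,0,1],
    [-0.54,2.95,0,0,0,0,1],
    [-0.54,2.95,0,0,0,0,1],
    [-0.54,2.95,0,0,0,0,1],
    [-0.54,2.95,0,0,0,0,1],
    [-0.54,2.95,0,0,0,0,1],
    [-0.54,2.95,0,0,0,0,1],
    [-0.54,2.95,0,0,0,0,1],
    [0,0,0,0,0,0,1]
  ]
}}

```text
clock: 30.0
tool_pos: [0.6157, 0.0641, 0.0092]
eef_rot: [0.641, 0.768, 0.001, 0.0]
contact_force: [0.3, -1.8, 1.9]
opening: 0.006
finger_force: 1.1
```

Emit:
{"op": "step_arm", "data": {
  "series": [
    [-0.2,1,0,0,0,0,1],
    [-0.2,1,0,0,0,0,1],
    [-0.2,1,0,0,0,0,1],
    [-0.2,1,0,0,0,0,1],
    [0,0,0,0,0,0,1]
  ]
}}

```text
clock: 30.5
tool_pos: [0.6156, 0.0642, 0.0092]
eef_rot: [0.642, 0.767, -0.001, 0.002]
contact_force: [1.3, -8.2, 3.0]
opening: 0.008
finger_force: 4.1
```

Emit:
{"op": "step_arm", "data": {
  "series": [
    [-0.2,1,0,0,0,0,1],
    [-0.2,1,0,0,0,0,1],
    [-0.2,1,0,0,0,0,1],
    [0,0,0,0,0,0,1],
    [0.7,-4,0,0,0,0,1],
    [1.4,-8,0,0,0,0,1],
    [2,-12,5,0,0,0,1],
    [0,-20,45,0,0,0,1],
    [-10,-20,40,0,0,0,1],
    [0,0,0,0,0,0,1],
    [0,0,0,0,0,0,1]
  ]
}}

```text
clock: 31.6
tool_pos: [0.6087, 0.007, 0.1001]
eef_rot: [0.641, 0.767, 0.002, 0.0]
contact_force: [-0.3, 0.6, -1.2]
opening: 0.005
finger_force: 0.0
```

Run:
```python
from look import *
im=row();cv2.imwrite("pics/w6.png",cv2.resize(im,(800,600)))
```

```text
orange 112 [441.   2.] zmed 0.0262 ctr [603.  141.9] size 18.6 2.5 long 9.8
orange 284 [441.  52.] zmed 0.0261 ctr [606.5 123.8] size 18.7 5.8 long 9.4
orange 261 [440. 103.] zmed 0.026 ctr [610.2 104.3] size 18.4 5.7 long 10.3
orange 243 [439. 152.] zmed 0.0262 ctr [613.8  85. ] size 18.2 5.3 long 10.2
body 6049 [438.  87.] zmed 0.0179 ctr [609.2 110.3] size 71.2 45.4 long -79.1
body 877 [396. 537.] zmed 0.0227 ctr [ 634.6 -130.1] size 39.2 22.0 long 4.9
bar xf [641.8289 652.8635]
fuse [618.7274  31.1318] [609.3953  29.953 ] [627.9192  32.5036] ((618.64990234375, 31.252098083496094), (18.519527435302734, 2.4924962520599365), 0.7796820998191833)
fuse [618.6897  13.0602] [609.5913   9.9711] [627.9177  15.923 ] ((618.7357788085938, 13.007526397705078), (5.818779468536377, 18.330297470092773), 89.10340881347656)
fuse [618.8618  -6.662 ] [609.8286  -9.6897] [628.1847  -4.029 ] ((619.008056640625, -6.8733954429626465), (5.629644393920898, 18.371187210083008), 89.76246643066406)
fuse [619.1928 -26.5003] [610.0389 -29.1325] [628.1399 -23.81  ] ((619.0902099609375, -26.467191696166992), (5.2899041175842285, 18.112668991088867), 89.85590362548828)
row body xf [596.8511 640.8994] yf [-35.4718  33.6951] ((620.3707885742188, -0.6389427185058594), (71.01177215576172, 48.001651763916016), 89.86033630371094)
tcp [0.608  0.0077 0.099 ] f [ 599.58  -101.421] rot [ 0.6409  0.7676  0.0017 -0.0005] 31.65
```

View pics/w6.png

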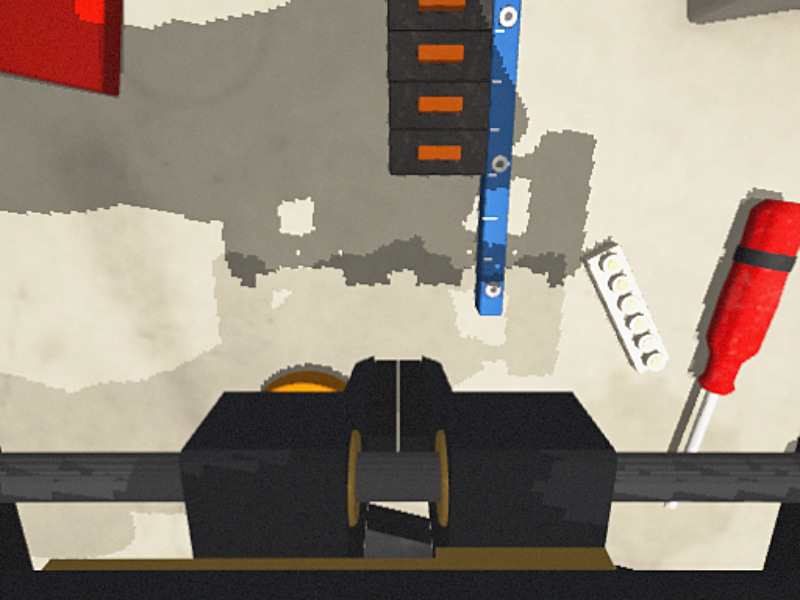

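The row is tight: the four holders at (438,3…152) sit flush on the blue bar with no gaps. Next I look at the counter.

Emit:
{"op": "step_arm", "data": {
  "series": [
    [-10,-10,40,0,0,0,1],
    [-25,-23,30,0,0,0,1],
    [-25,-23,25,0,0,0,1],
    [-25,-23,25,0,0,0,1],
    [-25,-23,20,0,0,0,1],
    [-25,-25,10,0,0,0,1],
    [0,0,0,0,0,0,1],
    [0,0,0,0,0,0,1]
  ]
}}

```text
clock: 32.45
tool_pos: [0.4731, -0.1194, 0.2484]
eef_rot: [0.641, 0.768, 0.001, -0.001]
contact_force: [-0.2, 0.2, 0.7]
opening: 0.006
finger_force: 0.0
```

Run:
```python
from look import *
c,im,d=cam("wrist");cv2.imwrite("pics/w7.png",cv2.resize(im,(800,600)));s=r.get_state();W=world(c,d)*1000
print(s["tool_pos"],s["clock"])
hsv=cv2.cvtColor(im,cv2.COLOR_BGR2HSV);H,S,V=[hsv[...,i].astype(int) for i in range(3)]
m=((H<6)|(H>172))&(S>150)&(W[...,2]>95)&(W[...,2]<130)&(W[...,1]<-150)
P=W[m];
A=np.c_[2*P,np.ones(len(P))];x=np.linalg.lstsq(A,(P**2).sum(1),rcond=None)[0];print("knob",len(P),x[:3],"r",np.sqrt(x[3]+x[:3]@x[:3]),P.min(0),P.max(0))
for nm,lo,hi in(("housing",38,50),("base",1.5,6)):
    m=(np.abs(W[...,2]-(lo+hi)/2)<(hi-lo)/2)&(W[...,1]<-180)&(W[...,1]>-330)&(W[...,0]>390)&(W[...,0]<540)
    n,l,st,cc=cv2.connectedComponentsWithStats(m.astype(np.uint8));i=1+st[1:,4].argmax();Q=W[l==i][:,:2].astype(np.float32);print(nm,len(Q),cv2.minAreaRect(Q),np.median(W[l==i][:,2]))
```

```text
[ 0.4737 -0.1185  0.2484] 32.5Traceback (most recent call last):
  File "<stdin>", line 7, in <module>
    return umr_minimum(a, axis, None, out, keepdims, initial, where)
ValueError: zero-size array to reduction operation minimum which has no identity
```

View pics/w7.png

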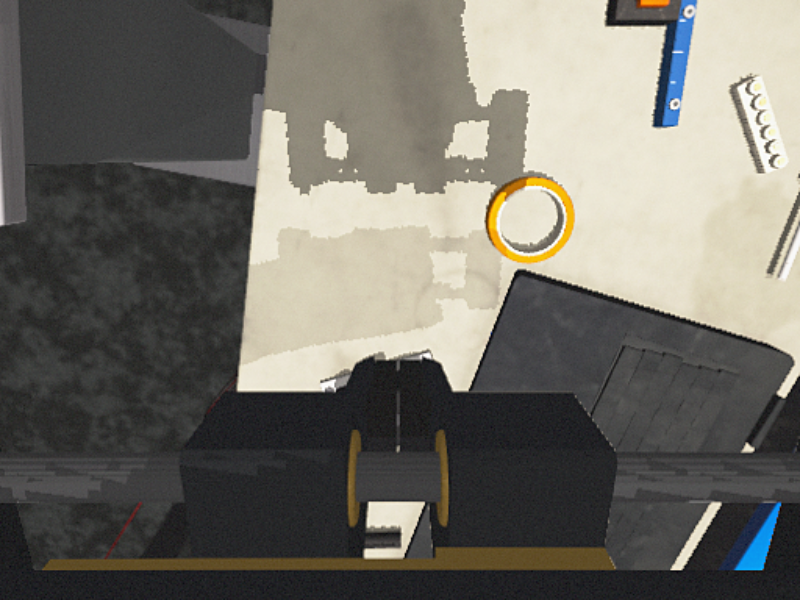

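The counter is hidden behind the gripper at (380,380), so I move to its far side and look back.

Emit:
{"op": "step_arm", "data": {
  "series": [
    [0,-48,0,0,0,0,1],
    [0,-48,0,0,0,0,1],
    [0,-48,0,0,0,0,1],
    [0,-48,0,0,0,0,1],
    [0,-48,0,0,0,0,1],
    [0,0,0,0,0,0,1],
    [0,0,0,0,0,0,1]
  ]
}}

```text
clock: 33.2
tool_pos: [0.4742, -0.3591, 0.2476]
eef_rot: [0.641, 0.767, 0.002, -0.001]
contact_force: [-0.0, 0.9, -0.3]
opening: 0.007
finger_force: 0.0
```

```bash
cat > counter.py <<'E'
from look import *
c,im,d=cam("wrist");cv2.imwrite("pics/w8.png",cv2.resize(im,(800,600)));s=r.get_state();W=world(c,d)*1000
print(s["tool_pos"],s["clock"])
hsv=cv2.cvtColor(im,cv2.COLOR_BGR2HSV);H,S,V=[hsv[...,i].astype(int) for i in range(3)]
m=((H<6)|(H>172))&(S>120)&(W[...,2]>80)&(W[...,2]<130)&(W[...,1]<-150)&(d>0)
P=W[m]
if len(P)>5:
    A=np.c_[2*P,np.ones(len(P))];x=np.linalg.lstsq(A,(P**2).sum(1),rcond=None)[0];print("knob",len(P),x[:3],"r",np.sqrt(x[3]+x[:3]@x[:3]),P.min(0),P.max(0))
for nm,lo,hi in(("housing",38,50),("base",1.5,6)):
    m=(np.abs(W[...,2]-(lo+hi)/2)<(hi-lo)/2)&(W[...,1]<-180)&(W[...,1]>-330)&(W[...,0]>390)&(W[...,0]<540)
    n,l,st,cc=cv2.connectedComponentsWithStats(m.astype(np.uint8));i=1+st[1:,4].argmax();Q=W[l==i][:,:2].astype(np.float32);print(nm,len(Q),cv2.minAreaRect(Q),np.median(W[l==i][:,2]))
E
python3 counter.py
```

```text
[ 0.4746 -0.3575  0.2481] 33.25
knob 504 [ 452.367  -274.4019  110.7501] r 10.492940758494822 [ 442.0286 -285.1999  108.671 ] [ 462.9832 -263.7093  122.0056]
housing 3185 ((486.51715087890625, -256.5951232910156), (77.98423767089844, 51.953086853027344), 27.418500900268555) 44.860184942502876
base 480 ((492.5336608886719, -276.3946228027344), (96.52423858642578, 26.035608291625977), 26.80878448486328) 4.758044044677668
```

View pics/w8.png

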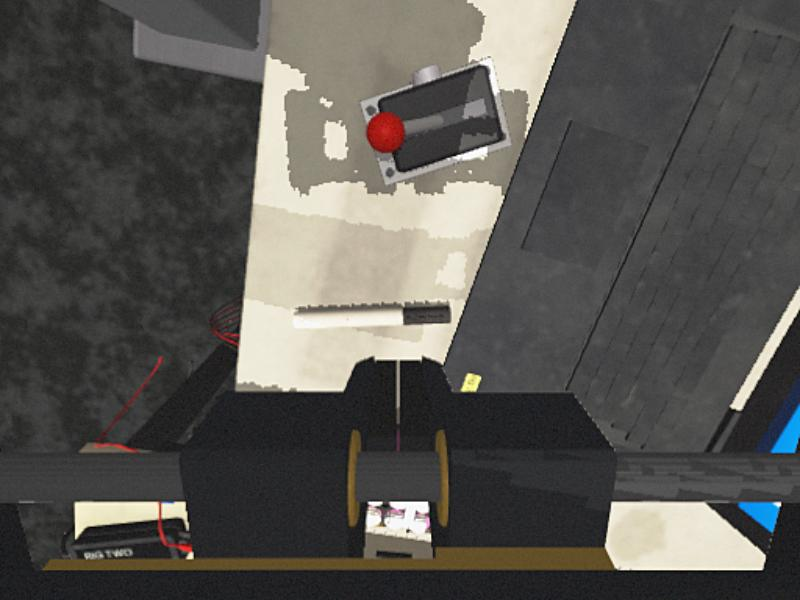

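The red knob is at (385,132) and the housing at (440,115), so the push direction is about 27° from world x. The marker is clear of the path.

Emit:
{"op": "step_arm", "data": {
  "series": [
    [-31,31.5,0,0,0,0.149,1],
    [-31,31.5,0,0,0,0.149,1],
    [0,0,-40,0,0,0,1],
    [0,0,-40,0,0,0,1],
    [0,0,-40,0,0,0,1],
    [0,0,-36,0,0,0,1],
    [0,0,0,0,0,0,1],
    [0,0,0,0,0,0,1]
  ]
}}

```text
clock: 34.05
tool_pos: [0.4123, -0.2947, 0.0936]
eef_rot: [0.518, 0.855, 0.002, -0.001]
contact_force: [0.4, 0.1, 0.6]
opening: 0.005
finger_force: 0.0
```

Emit:
{"op": "step_arm", "data": {
  "series": [
    [4.44,2.3,0,0,0,0,1],
    [4.44,2.3,0,0,0,0,1],
    [4.44,2.3,0,0,0,0,1],
    [4.44,2.3,0,0,0,0,1],
    [4.44,2.3,0,0,0,0,1],
    [4.44,2.3,0,0,0,0,1],
    [4.44,2.3,0,0,0,0,1],
    [4.44,2.3,0,0,0,0,1],
    [4.44,2.3,0,0,0,0,1],
    [4.44,2.3,0,0,0,0,1],
    [4.44,2.3,0,0,0,0,1],
    [4.44,2.3,0,0,0,0,1],
    [4.44,2.3,0,0,0,0,1],
    [4.44,2.3,0,0,0,0,1],
    [4.44,2.3,0,0,0,0,1],
    [4.44,2.3,0,0,0,0,1],
    [4.44,2.3,0,0,0,0,1],
    [4.44,2.3,0,0,0,0,1],
    [0,0,0,0,0,0,1]
  ]
}}

```text
clock: 35.95
tool_pos: [0.4914, -0.2549, 0.0928]
eef_rot: [0.52, 0.854, 0.001, -0.001]
contact_force: [-3.9, -1.4, -1.0]
opening: 0.006
finger_force: 1.6
```

Emit:
{"op": "step_arm", "data": {
  "series": [
    [1.78,0.92,0,0,0,0,1],
    [1.78,0.92,0,0,0,0,1],
    [1.78,0.92,0,0,0,0,1],
    [1.78,0.92,0,0,0,0,1],
    [0,0,0,0,0,0,1]
  ]
}}

```text
clock: 36.45
tool_pos: [0.4979, -0.2518, 0.0929]
eef_rot: [0.52, 0.854, 0.001, -0.001]
contact_force: [-4.2, -3.2, -3.1]
opening: 0.006
finger_force: 2.3
```

Emit:
{"op": "step_arm", "data": {
  "series": [
    [1.78,0.92,0,0,0,0,1],
    [1.78,0.92,0,0,0,0,1],
    [1.78,0.92,0,0,0,0,1],
    [0,0,0,0,0,0,1],
    [0,0,0,0,0,0,1]
  ]
}}

```text
clock: 36.95
tool_pos: [0.4987, -0.2514, 0.0926]
eef_rot: [0.521, 0.854, -0.003, -0.003]
contact_force: [-11.6, -4.8, 2.1]
opening: 0.006
finger_force: 6.7
```

Emit:
{"op": "step_arm", "data": {
  "series": [
    [-5,-2.6,0,0,0,0,1],
    [-15,-7.8,0,0,0,0,1],
    [-25,-13,0,0,0,0,1],
    [-25,-13,0,0,0,0,1],
    [-25,-13,0,0,0,0,1],
    [-5,-2,0,0,0,0,1],
    [0,0,45,0,0,0,1],
    [0,0,45,0,0,0,1],
    [0,0,45,0,0,0,1],
    [31,-30,20,0,0,-0.149,1],
    [30,-30,0,0,0,-0.149,1],
    [0,0,0,0,0,0,1],
    [0,0,0,0,0,0,1]
  ]
}}

```text
clock: 38.25
tool_pos: [0.4665, -0.3594, 0.2484]
eef_rot: [0.64, 0.768, 0.002, 0.001]
contact_force: [-0.4, 0.3, 0.1]
opening: 0.007
finger_force: 0.0
```

```bash
python3 counter.py
```

```text
[ 0.4655 -0.3587  0.2481] 38.3
knob 504 [ 609.1924 -380.7966   74.5691] r 194.37226247670392 [ 441.8114 -511.1481   80.5569] [ 793.471  -263.7002  123.2101]
housing 3135 ((486.5000915527344, -256.6913757324219), (77.94153594970703, 51.753055572509766), 27.459672927856445) 44.858794988129056
base 473 ((492.92889404296875, -285.54473876953125), (100.68406677246094, 30.957881927490234), 11.036437034606934) 4.7823256968907994
```

The lever reached its stop (12 N, motion stalled) and sprang back. Now the plate: I open the gripper and go over it, staying high.

Emit:
{"op": "step_arm", "data": {
  "series": [
    [-4,45,0,0,0,0,1],
    [-4,45,0,0,0,0,1],
    [-4,45,0,0,0,0,1],
    [-4,45,0,0,0,0,1],
    [-4,45,0,0,0,0,0],
    [-4,45,0,0,0,-0.05,0],
    [-4,45,0,0,0,-0.05,0],
    [-4,45,0,0,0,-0.05,0],
    [-4,45,-20,0,0,-0.05,0],
    [-4,47,-20,0,0,0,0],
    [0,0,-45,0,0.08,0,0],
    [0,0,-40,0,0,0,0],
    [0,0,0,0,0,0,0],
    [0,0,0,0,0,0,0]
  ]
}}

```text
clock: 39.7
tool_pos: [0.4234, 0.0908, 0.1241]
eef_rot: [0.713, 0.7, -0.028, -0.029]
contact_force: [-0.1, 0.1, 0.1]
opening: 0.888
finger_force: 0.0
```

```bash
cat > plate.py <<'E'
from look import *
c,im,d=cam("wrist");s=r.get_state();W=world(c,d)*1000
hsv=cv2.cvtColor(im,cv2.COLOR_BGR2HSV);H,S,V=[hsv[...,i].astype(int) for i in range(3)]
m=((((H<6)|(H>172))&(S>120))|((S<60)&(V>190)))&(np.abs(W[...,2]-16)<2.5)&(d>0)&(W[...,0]<500)&(W[...,1]>40)&(W[...,1]<180)
n,l,st,cc=cv2.connectedComponentsWithStats(m.astype(np.uint8))
for i in range(1,n):
    if st[i,4]>150: print("plate",st[i,4],cv2.minAreaRect(W[l==i][:,:2].astype(np.float32)))
print(s["tool_pos"],s["eef_rot"],s["q"].round(3),s["clock"])
E
python3 plate.py
```

```text
plate 5120 ((426.21295166015625, 110.77525329589844), (53.976463317871094, 71.93179321289062), 89.16864776611328)
[0.4243 0.0909 0.1249] [ 0.7135  0.6996 -0.0269 -0.028 ] [-0.021  0.718 -0.445  2.151  0.596  0.469 -0.949] 39.75
```

Emit:
{"op": "step_arm", "data": {
  "series": [
    [2,3,-40,0,0,0,0],
    [0,0,-30,0,0,0,0],
    [0,0,-20,0,0,0,0],
    [0,0,-15,0,0,0,0],
    [0,0,0,0,0,0,0],
    [0,0,0,0,0,0,0]
  ]
}}

```text
clock: 40.35
tool_pos: [0.4277, 0.0938, 0.0202]
eef_rot: [0.714, 0.699, -0.026, -0.027]
contact_force: [-0.7, -0.1, 0.6]
opening: 1.0
finger_force: 0.0
```

```bash
python3 plate.py
```

```text
plate 11585 ((426.1916198730469, 111.27584838867188), (54.15816879272461, 71.8748550415039), 89.35423278808594)
[0.4278 0.0938 0.0203] [ 0.7141  0.699  -0.0259 -0.0275] [-0.19   0.916 -0.182  2.184  0.775  0.17  -1.101] 40.4
```

Emit:
{"op": "step_arm", "data": {
  "series": [
    [-1.5,0,-7,0,0,0,0],
    [0,0,-6.5,0,0,0,0],
    [0,0,0,0,0,0,0],
    [0,0,0,0,0,0,0.2],
    [0,0,0,0,0,0,1],
    [0,0,0,0,0,0,1],
    [0,0,0,0,0,0,1]
  ],
  "force": 30
}}

```text
clock: 41.1
tool_pos: [0.4253, 0.0936, 0.0052]
eef_rot: [0.714, 0.699, -0.027, -0.028]
contact_force: [0.5, 0.2, -0.1]
opening: 0.812
finger_force: 29.9
```

Emit:
{"op": "step_arm", "data": {
  "series": [
    [0,0,20,0,0,0,1],
    [0,0,50,0,0,0,1],
    [0,0,50,0,0,0,1],
    [30,25,25,0,0,0.1,1],
    [30,25,0,0,0,0.098,1],
    [30,25,0,0,0,0,1],
    [30,25,0,0,0,0,1],
    [15,22,0,0,0,0,1],
    [0,0,0,0,0,0,1],
    [0,0,0,-0.138,-0.025,0,1],
    [0,0,0,-0.138,-0.025,0,1],
    [0,0,0,-0.138,-0.025,0,1],
    [0,0,0,0,0,0,1],
    [0,0,0,0,0,0,1]
  ]
}}

```text
clock: 42.5
tool_pos: [0.5596, 0.2151, 0.1497]
eef_rot: [0.633, 0.745, -0.163, 0.135]
contact_force: [0.9, -0.8, 0.1]
opening: 0.813
finger_force: 29.9
```

Run:
```python
from h import *
from scipy.spatial.transform import Rotation as Ro
s=r.get_state();print(s["tool_pos"],Ro.from_quat(s["eef_rot"]).as_matrix().round(3).tolist(),s["q"].round(2),s["contact_force"],s["opening"])
```

```text
[0.55964653 0.21511736 0.14974211] [[-0.162, 0.987, -0.005], [0.899, 0.146, -0.414], [-0.408, -0.072, -0.91]] [-0.42  0.9  -0.39  1.53  0.68  1.17 -0.97] [ 0.85086387 -0.77037075  0.09181376] 0.8132206852505325
```

Emit:
{"op": "step_arm", "data": {
  "series": [
    [0,0,0,0.138,0.025,0,1],
    [0,0,0,0.138,0.025,0,1],
    [0,0,0,0.138,0.025,0,1],
    [0,0,-45,0,0,0,1],
    [0,0,-45,0,0,0,1],
    [0,0,-35,0,0,0,1],
    [0,0,-12,0,0,0,1],
    [0,0,-5,0,0,0,1],
    [0,0,0,0,0,0,1],
    [0,0,-2,0,0,0,1],
    [0,0,0,0,0,0,1]
  ]
}}

```text
clock: 43.6
tool_pos: [0.5612, 0.2161, 0.0075]
eef_rot: [0.641, 0.766, -0.029, -0.025]
contact_force: [-0.1, 0.5, -0.7]
opening: 0.814
finger_force: 29.9
```

Emit:
{"op": "step_arm", "data": {
  "series": [
    [0,0,-2,0,0,0,1],
    [0,0,0,0,0,0,1],
    [0,0,0,0,0,0,0],
    [0,0,0,0,0,0,0],
    [0,0,0,0,0,0,0],
    [0,0,10,0,0,0,0],
    [0,0,40,0,0,0,0],
    [0,0,50,0.016,-0.078,0,0],
    [0,0,0,0,0,0.149,0],
    [0,0,0,0,0,0.149,0],
    [0,0,0,0,0,0.149,0],
    [0,0,0,0,0,0.149,0],
    [0,0,0,0,0,0.149,0],
    [0,0,0,0,0,0.149,0],
    [0,0,0,0,0,0.149,0],
    [0,0,0,0,0,0.149,0],
    [0,0,0,0,0,0.149,0],
    [0,0,0,0,0,0.149,0],
    [0,0,0,0,0,0.149,0],
    [0,0,0,0,0,0.149,0]
  ]
}}

```text
clock: 45.6
tool_pos: [0.5607, 0.2154, 0.1044]
eef_rot: [-0.199, 0.98, 0.0, -0.001]
contact_force: [0.4, -0.0, -0.5]
opening: 1.005
finger_force: 0.0
```

Emit:
{"op": "step_arm", "data": {
  "series": [
    [0,0,0,0,0,0.149,0],
    [0,0,0,0,0,0.149,0],
    [0,0,0,0,0,0.149,0],
    [0,0,0,0,0,0.149,0],
    [0,0,0,0,0,0.149,0],
    [0,0,0,0,0,0.149,0],
    [0,0,0,0,0,0.149,0],
    [0,0,0,0,0,0.149,0],
    [0,0,0,0,0,0.149,0],
    [0,0,0,0,0,0,0],
    [0,0,0,0,0,0,0]
  ]
}}

```text
clock: 46.7
tool_pos: [0.5605, 0.2154, 0.1042]
eef_rot: [0.762, -0.648, 0.0, 0.001]
contact_force: [-1.0, -0.2, 0.5]
opening: 1.0
finger_force: 0.0
```

```bash
sed -i 's/W\[...,0\]<500)&(W\[...,1\]>40)&(W\[...,1\]<180)/W[...,0]<660)\&(W[...,0]>480)\&(W[...,1]>170)\&(W[...,1]<300)/' plate.py
cat >> plate.py <<'E'
from scipy.spatial.transform import Rotation as Ro
print(Ro.from_quat(s["eef_rot"]).as_matrix().round(3).tolist())
cv2.imwrite(sys.argv[1] if len(sys.argv)>1 else "pics/tmp.png",cv2.resize(im,(800,600)))
E
python3 plate.py
```

```text
plate 4691 ((558.408447265625, 232.5969696044922), (71.5323715209961, 54.332550048828125), 10.105315208435059)
[0.5605 0.2155 0.1042] [ 0.7618 -0.6479  0.0005  0.0012] [ 0.126  1.116 -1.172  1.721  1.138  1.15   1.895] 46.75
[[0.161, -0.987, -0.001], [-0.987, -0.161, -0.002], [0.002, 0.001, -1.0]]
```

Emit:
{"op": "step_arm", "data": {
  "series": [
    [0.5,0.3,-45,0,0,0.015,0],
    [0,0,-35,0,0,0,0],
    [0,0,-12,0,0,0,0],
    [0,0,-6.5,0,0,0,0],
    [0,0,0,0,0,0,0],
    [0,0,0,0,0,0,0.3],
    [0,0,0,0,0,0,1],
    [0,0,0,0,0,0,1],
    [0,0,0,0,0,0,1]
  ],
  "force": 35
}}

```text
clock: 47.65
tool_pos: [0.5615, 0.2165, 0.0071]
eef_rot: [0.768, -0.641, 0.001, 0.0]
contact_force: [-0.0, -1.0, 5.4]
opening: 0.81
finger_force: 35.0
```

Gripped. I lift and tilt the tool toward −y in steps, watching the joints.

Emit:
{"op": "step_arm", "data": {
  "series": [
    [0,0,20,0,0,0,1],
    [0,0,50,0,0,0,1],
    [0,0,50,0,0,0,1],
    [0,0,20,0,0,0,1],
    [0,0,0,-0.138,-0.025,0,1],
    [0,0,0,-0.138,-0.025,0,1],
    [0,0,0,-0.138,-0.025,0,1],
    [0,0,0,-0.138,-0.025,0,1],
    [0,0,0,-0.138,-0.025,0,1],
    [0,0,0,0,0,0,1],
    [0,0,0,0,0,0,1]
  ]
}}

```text
clock: 48.75
tool_pos: [0.5605, 0.2164, 0.1453]
eef_rot: [0.721, -0.602, 0.263, 0.221]
contact_force: [0.4, -0.8, -0.6]
opening: 0.81
finger_force: 35.0
```

```bash
python3 plate.py | tail -2
```

```text
[0.5612 0.215  0.1458] [ 0.7204 -0.6025  0.2632  0.2208] [-0.334  1.105 -0.872  1.501  1.127  1.679  1.802] 48.8
[[0.135, -0.984, 0.113], [-0.752, -0.176, -0.635], [0.645, 0.001, -0.764]]
```

Emit:
{"op": "step_arm", "data": {
  "series": [
    [0,0,0,-0.138,-0.025,0,1],
    [0,0,0,-0.138,-0.025,0,1],
    [0,0,0,-0.138,-0.025,0,1],
    [0,0,0,0,0,0,1],
    [0,0,0,0,0,0,1]
  ]
}}

```text
clock: 49.3
tool_pos: [0.5614, 0.2145, 0.1456]
eef_rot: [0.649, -0.544, 0.407, 0.342]
contact_force: [0.2, -0.0, -0.4]
opening: 0.811
finger_force: 35.0
```

```bash
python3 plate.py | tail -2
```

```text
[0.5618 0.2143 0.1465] [ 0.649  -0.5445  0.4072  0.3413] [-0.537  1.245 -0.679  1.345  1.164  1.959  1.798] 49.35
[[0.075, -0.985, 0.157], [-0.429, -0.174, -0.886], [0.9, -0.001, -0.435]]
```

Emit:
{"op": "step_arm", "data": {
  "series": [
    [0,0,0,0,0,0.1,1],
    [0,0,0,0,0,0.1,1],
    [0,0,0,0,0,0.1,1],
    [0,0,0,-0.124,-0.065,0,1],
    [0,0,0,-0.124,-0.065,0,1],
    [0,0,0,-0.044,-0.023,0,1],
    [0,0,0,0,0,0,1],
    [0,0,0,0,0,0,1]
  ]
}}

```text
clock: 50.15
tool_pos: [0.5617, 0.2149, 0.1468]
eef_rot: [0.638, -0.39, 0.567, 0.344]
contact_force: [-0.6, 0.1, -0.6]
opening: 0.813
finger_force: 35.0
```

```bash
python3 plate.py | tail -2
```

```text
[0.5617 0.215  0.147 ] [ 0.6383 -0.3906  0.5669  0.3443] [-0.68   1.324 -0.526  1.526  1.34   2.026  1.732] 50.2
[[0.052, -0.889, 0.455], [-0.108, -0.458, -0.882], [0.993, -0.003, -0.12]]
```

Emit:
{"op": "step_arm", "data": {
  "series": [
    [8,0,-25,0,0,0,1],
    [8.4,-0.7,-25,0,0,0,1],
    [0,0,-25,0,0,0,1],
    [0,0,-15,0,0,0,1],
    [0,0,-6,0,0,0,1],
    [0,0,0,0,0,0,1],
    [0,0,0,0,0,0,1]
  ]
}}

```text
clock: 50.9
tool_pos: [0.5774, 0.2155, 0.0507]
eef_rot: [0.638, -0.389, 0.568, 0.345]
contact_force: [0.1, 0.1, -1.6]
opening: 0.807
finger_force: 35.0
```

```bash
python3 plate.py | tail -2
python3 - <<'E'
from h import *
c,im,d=cam("scene");cv2.imwrite("pics/s1.png",cv2.resize(im[130:330,60:330],(800,592)))
E
```

```text
[0.5775 0.2156 0.0508] [ 0.6383 -0.389   0.5679  0.3446] [-0.689  1.486 -0.487  1.388  1.41   1.983  1.736] 50.95
[[0.052, -0.888, 0.457], [-0.105, -0.46, -0.882], [0.993, -0.002, -0.117]]
```

View pics/s1.png

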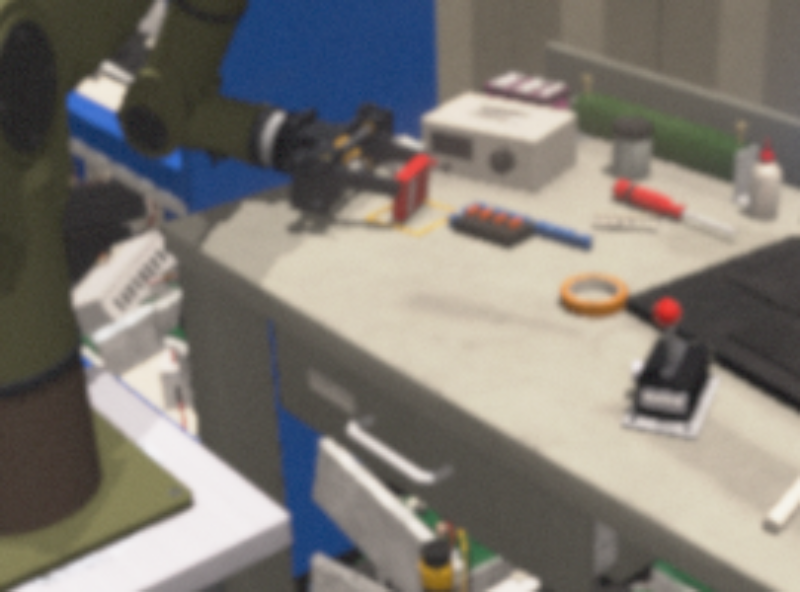

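The plate is upright over the yellow square at (412,190), with the row and lever unharmed. Lowering to contact and releasing.

Emit:
{"op": "step_arm", "data": {
  "series": [
    [0.5,-0.5,0,-0.044,-0.023,0,1],
    [0,0,-3,0,0,0,1],
    [0,0,-1.5,0,0,0,1],
    [0,0,0,0,0,0,1],
    [0,0,-1,0,0,0,1],
    [0,0,0,0,0,0,1]
  ]
}}

```text
clock: 51.6
tool_pos: [0.5778, 0.2147, 0.0443]
eef_rot: [0.624, -0.38, 0.584, 0.354]
contact_force: [-0.5, -0.5, -1.1]
opening: 0.812
finger_force: 35.0
```

Emit:
{"op": "step_arm", "data": {
  "series": [
    [0,0,-1,0,0,0,1],
    [0,0,0,0,0,0,1],
    [0,0,0,0,0,0,1]
  ]
}}

```text
clock: 51.9
tool_pos: [0.5778, 0.2148, 0.0442]
eef_rot: [0.623, -0.38, 0.584, 0.355]
contact_force: [-1.9, 1.2, 5.7]
opening: 0.807
finger_force: 35.0
```

Emit:
{"op": "step_arm", "data": {
  "series": [
    [0,0,0,0,0,0,0.1],
    [0,0,0,0,0,0,0],
    [0,0,0,0,0,0,0],
    [0,0,0,0,0,0,0],
    [-5,9,1,0,0,0,0],
    [-10,18,3,0,0,0,0],
    [-15,27,6,0,0,0,0],
    [-10,20,30,0,0,0,0],
    [0,0,45,0,0,0,0],
    [0,0,45,0.124,0.065,0,0],
    [0,0,45,0.124,0.065,0,0],
    [-10,0,20,0.124,0.065,0,0],
    [-10,0,0,0.124,0.065,0,0],
    [-10,0,0,0.124,0.065,0,0],
    [-10,0,0,0.124,0.065,0,0],
    [0,0,0,0,0,0,0]
  ]
}}

```text
clock: 53.5
tool_pos: [0.4988, 0.2872, 0.2411]
eef_rot: [0.807, -0.492, 0.278, 0.169]
contact_force: [0.3, -1.2, -0.1]
opening: 0.999
finger_force: 0.0
```

Run:
```python
from look import *
c,im,d=cam("scene")
c2,im2,d2=cam("top")
a=cv2.resize(im[130:330,60:330],(600,444));b=cv2.resize(im2[140:300,90:360],(600,356))
canvas=np.zeros((600,800,3),np.uint8)
canvas[:296,:400]=cv2.resize(a,(400,296));canvas[300:537,:400]=cv2.resize(b,(400,237))
c3,im3,d3=cam("wrist");canvas[:300,400:]=cv2.resize(im3,(400,300))
cv2.imwrite("pics/f1.png",canvas);row()
hsv=cv2.cvtColor(im2,cv2.COLOR_BGR2HSV);H,S,V=[hsv[...,i].astype(int) for i in range(3)];W=world(c2,d2)*1000
m=((H<6)|(H>172))&(S>130)&(W[...,2]>30)&(W[...,2]<70)&(W[...,0]<650)&(W[...,1]>100);print("plate top",m.sum(),cv2.minAreaRect(W[m][:,:2].astype(np.float32)) if m.sum()>5 else "",W[m][:,2].max() if m.any() else "")
```

```text
orange 50 [387. 178.] zmed 0.0262 ctr [615.4  84.9] size 21.5 8.2 long -3.1
orange 55 [381. 195.] zmed 0.0265 ctr [609.8 104. ] size 18.0 7.2 long 14.7
orange 61 [374. 213.] zmed 0.0263 ctr [607.  124.5] size 21.0 6.7 long 7.1
orange 60 [367. 232.] zmed 0.0263 ctr [602.3 143.5] size 18.3 6.4 long 11.6
body 1425 [484.  22.] zmed 0.0232 ctr [ 610.9 -142.3] size 163.7 81.4 long 29.1
body 224 [625.  17.] zmed 0.0188 ctr [ 481.9 -233. ] size 82.5 30.5 long 5.0
body 1122 [378. 213.] zmed 0.0182 ctr [607.8 115.1] size 79.0 45.3 long -79.1
body 270 [228. 294.] zmed 0.0193 ctr [679.5 241. ] size 91.4 12.1 long -71.7
body 89 [196. 358.] zmed 0.0182 ctr [677.8 311. ] size 39.3 13.5 long 43.7
stop yf [43.6306 54.9925]
bar xf [641.4705 652.2509]
fuse [618.6471 -26.297 ] [609.2682 -29.7133] [627.648  -23.6669] ((618.462890625, -26.71457290649414), (18.37616729736328, 6.015603065490723), 0.4615205228328705)
fuse [618.3129  -6.7589] [609.1676 -10.6856] [627.3734  -3.4956] ((618.3037109375, -7.099424839019775), (18.12791633605957, 7.130737781524658), 3.6624133586883545)
fuse [618.7526  13.1792] [608.9078   9.7903] [627.8919  16.7142] ((618.5217895507812, 13.671442031860352), (6.691169261932373, 19.148778915405273), 86.76165008544922)
fuse [618.3121  33.44  ] [608.9335  29.9133] [627.4279  36.3177] ((618.1828002929688, 33.109413146972656), (6.40321683883667, 18.492019653320312), 89.8930892944336)
row body xf [596.2233 640.6197] yf [-34.1241  42.8187] ((619.8204956054688, -6.354648590087891), (47.44188690185547, 99.51583099365234), 0.9464637637138367)
tcp [0.4972 0.2894 0.237 ] f [541.0372 195.5438] rot [ 0.8086 -0.4893  0.2781  0.1714] 53.7
plate top 151 ((578.6396484375, 215.44366455078125), (69.17906188964844, 16.4849910736084), 28.751760482788086) 60.89443564161967
```

View pics/f1.png

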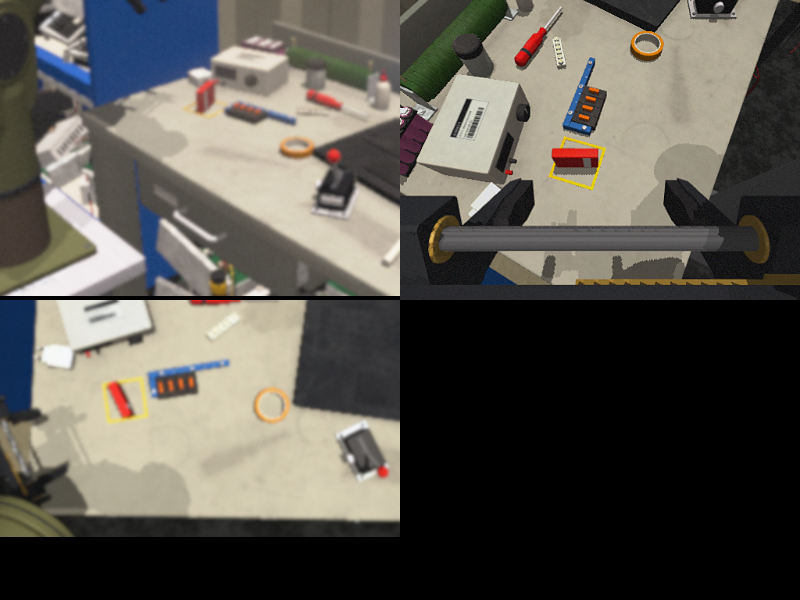

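The four-holder row is tight in the fence corner at (585,105). The plate stands upright inside the yellow square at (575,158), and the lever is back home. Handing in.

```bash
python3 -c "
from plant import r
print(r.finish_job())"
```

```text
the job is handed in; nothing more can be done
None
```

I handed the job in at about 54 s; by the last pictures all four fuse holders are in a tight row in the fence corner, the lever was pushed to its stop and sprang back, and the red plate stands upright inside the yellow square. On my first try at placing a holder it caught the fence and the wrist force reached 83 N (limit 120 N).

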